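# Put the rinsed T-nuts away in the screw-cap canister

## Task

Put the rinsed steel T-nuts away: unscrew the storage canister's captive cap fully, only then swing it right aside on its hinge, put every T-nut on the bench into the canister, swing the cap fully home again and screw it down tight. Leave the thin-walled square rinse pot standing mouth-down, wholly on the black rubber drain mat, and grip it gently (never over 50 N on a finger pad), for its walls dent. Unscrewed, the cap must stay unscrewed until it is back over the canister.

Things in the scene. Friction and masses are not known exactly. Their poses are not given: they have to be found in the camera images.
- canister: fixed round steel storage canister on a bolted 150 x 135 mm grey foot; origin on its axis at bench level, z up; inner radius 52 mm, inner floor 12 mm and rim 70 mm above the bench; its +x points to the vertical hinge pillar, 84 mm from the axis, that bears the cap's carrier
- cap (a joint): turn of the black screw cap (radius 60 mm, its flat top 88 mm above the bench) in its carrier: 0 = screwed down tight, 2.2 = fully unscrewed (stop); counter-clockwise from above unscrews. It does not rise. The axis is the centre of the cap, and moves with the carrier. Takes about 0.12 N m
- cap_grip (a point): point on the cap's axis, 103 mm above the bench, in the middle of its grip bar: an upright bar 70 mm long (along this point's x), 16 mm thick (along its y), from 88 to 115 mm above the bench
- carrier (a joint): swing of the cap's flat carrier about its hinge pillar: 0 = cap over the canister (home, stop), 1.8 = swung fully aside (stop); clockwise from above opens; it stays where left. Takes about 3 N at the handle
- handle (a point): on the axis of the carrier's upright round handle post (14 mm diameter, from 83 to 123 mm above the bench), this point 103 mm above the bench; 166 mm from the hinge, on the far side of the cap from it; cap closed, it lies 82 mm from the canister's axis towards -x of the canister
- carrier_hinge (a point): point on the vertical axis of the carrier's hinge, 103 mm above the bench
- nut0: a steel T-nut: base 34 (its x) x 30 (its y) x 10 mm with a neck 34 x 16 x 12 mm on top of it (22 mm high in all); origin at the centre of its underside, z up through the neck; 90 g; may be absent
- nut1: a steel T-nut: base 34 (its x) x 30 (its y) x 10 mm with a neck 34 x 16 x 12 mm on top of it (22 mm high in all); origin at the centre of its underside, z up through the neck; 90 g; may be absent
- nut2: a steel T-nut: base 34 (its x) x 30 (its y) x 10 mm with a neck 34 x 16 x 12 mm on top of it (22 mm high in all); origin at the centre of its underside, z up through the neck; 90 g; may be absent
- nut3: a steel T-nut: base 34 (its x) x 30 (its y) x 10 mm with a neck 34 x 16 x 12 mm on top of it (22 mm high in all); origin at the centre of its underside, z up through the neck; 90 g; may be absent
- pot: square open rinse pot of thin bare aluminium, 56 x 56 mm outside, 60 mm high, walls 3 mm; 110 g; origin at the centre of its closed bottom's outer face, z towards its mouth; it stands mouth-up at the start, and can be laid on a flat side on the way
- mat: fixed black rubber drain mat, 160 x 160 x 4 mm; origin at the centre of its underside, at bench level

How it is judged:
By the outcome, as a careful person would: the job done as asked, in the order asked, and still so for the second after the job is handed in, with the robot touching nothing.
Of nut0, nut1, nut2, nut3 only 2 to 4 are there at a start; the rules pass over those that are not, and their reading is None.
At some moment in a run one of nut0, nut1, nut2, nut3, pot may be knocked a few centimetres aside while the robot is not near it.
Once in a run the grip may slacken for a moment while it holds something.
It also fails if it takes over 210 s, if anything falls off the work surface, if the arm or the gripper's body presses on something with over 40 N, if the wrist force passes 120 N, or if a joint passes its speed limit or range.

## Robot

A 6-joint arm with a two-finger parallel gripper is mounted at the origin on the work surface. World frame = base frame: x ahead of the robot, y to its left, z up, the work surface at z = 0. Lengths are in m, angles in degrees, forces in N, time in s.
With the tool pointing down it reaches from about 0.3 to 0.775 m from the base axis. Payload 14.6 kg.
Tool frame: the origin (TCP) lies midway between the tips of the shut fingers; the grasp point (between the pads) lies 19 mm behind it; z points along the fingers, y is the line along which they close (so a half turn about z gives the same grasp; the last joint's range is limited). The gripper opens to 94 mm and grips with 3 to 60 N. Pads are 16 mm wide; open, the fingers measure 119 mm over their backs; the gripper's body (75 mm by 177 mm) begins 78 mm behind the grasp point.
Start: joints at [67.976, 17.183, 87.147, -0, 75.671, -3.816], TCP at [0.172, 0.522, 0.205] pointing down, gripper open.
Joint ranges: [-173.82, 173.82], [-45.26, 126.66], [13.44, 144.39], [-59.66, 239.66], [0, 175.72], [-146.38, 146.38]. Speed limits (degrees/s): [127.2, 127.2, 147.25, 180, 180, 180].

## Interface

Orientations are given as [roll, pitch, yaw] about the fixed x, y, z axes, in that order (R = Rz(yaw) Ry(pitch) Rx(roll)).
In Python, from workcell import status, eyes, order gives the robot as it stands.
- The arm moves only by the tool apply_moves, never from a script. Its argument "motion" is text: rows parted by semicolons, each of 7 numbers parted by spaces: the turn, a rotation vector about the world's x, y, z in rad, then the shift along the world's x, y, z in mm, then the closure, from -1 (fully open) to 1 (shut). In form: ax ay az tx ty tz fingers; .... A call has 1 to 20 rows; each row shifts and turns the commanded pose from where the row before left it; what a row does not reach is not made up. A row lasts 1/12 s, in which the tool goes at most 41.7 mm and 7.16 degrees, less where a joint would pass 70% of its speed; a pose out of reach is approached as far as the arm can. A call with a gripper value outside its range is refused whole. The fingers move at their own pace and stop on an object; the grip force is fixed at half the most. Time passes only in rows, so rows that do not move let the fingers close. It gives the time, the measured TCP pose, the force, the opening and the grip force at its end, in the units of the state.
- status.state(): the state, without advancing time (a new reading comes with each control period).
- eyes.get_image(name): name is "scene" or "side" or "wrist"; returns the picture (384x512x3 uint8, red, green, blue); there is no depth.
- eyes.camera_params(name): a dict with "fovy" (degrees; the focal length in pixels is half the picture's height over the tangent of half this angle, whatever the lens; pixels are square), "cx", "cy" (the principal point, pixels), "R" (3x3) and "t" (3): a world point X has camera coordinates R X + t. Camera axes: x right, y down, z forward; pixel columns grow to the right and rows downward; lengths in m; the calibration is good to about 2 mm. The wrist camera is an equidistant fisheye: a pixel r from the principal point sees the ray r / f radians off the axis. A picture is of the moment at which its call begins: read the wrist's pose just before it. camera_params takes no time and is no camera call; for the wrist camera it gives the pose at the moment of the call.
- order.job_done(): hands the job in; it is judged then, once.
The state is a dict: "t": time; "qpos": joint angles; "dq": joint speeds; "tau": joint torques, N m; "tool_pos": TCP position; "eef_rot": TCP orientation; "force": force on the tool from outside, world axes, zero at the start; "wrist_torque": the same for the moment, N m; "grip_width": opening from 0.0 (shut) to 1.0 (fully open); "gripper_force": force on a finger pad.
Only numpy, scipy, OpenCV 4.12 (cv2) and the standard library are available. Lean on these libraries where they do the work, as an engineer would, in place of code of your own. Each camera call takes 0.05 s, during which the arm holds its last target. There are 200 camera calls.

## Working session

There is one attempt and no reset: what is moved stays moved. The work goes in short steps, Python scripts to look and compute and a tool call to move; the robot and the scene stay as the last step left them, time stands still between calls to the robot, and variables do not carry over. Pictures are saved under pics/ and viewed, at most 14 in all, crops included, and the job is handed in when it is done.

Besides the shell and the picture viewer there is one more tool, called as a command line: name --argument value ..., lists and objects as JSON in quotes. apply_moves: Moves the arm, as the interface text tells. Its arguments: {"type":"object","properties":{"motion":{"type":"string"}},"required":["motion"]}

```bash
mkdir -p pics; ls; cat > h.py <<'E'
import numpy as np,cv2
from workcell import status,eyes,order
def snap(n,f):
    p=eyes.camera_params(n); im=eyes.get_image(n); cv2.imwrite(f'pics/{f}.png',im[:,:,::-1]); np.save(f'pics/{f}.npy',im)
    import pickle; pickle.dump(p,open(f'pics/{f}.pkl','wb')); return im,p
def load(f):
    import pickle; return np.load(f'pics/{f}.npy'),pickle.load(open(f'pics/{f}.pkl','rb'))
def ray(p,uv,fish=False):
    f=192/np.tan(np.radians(p['fovy'])/2); d=np.array([(uv[0]-p['cx'])/f,(uv[1]-p['cy'])/f])
    if fish:
        r=np.hypot(*d)+1e-12; v=np.array([*(np.sin(r)*d/r),np.cos(r)])
    else: v=np.array([*d,1.])
    R=np.array(p['R']);t=np.array(p['t']); v=R.T@v
    return -R.T@t, v/np.linalg.norm(v)
def onz(p,uv,z,fish=False):
    o,v=ray(p,uv,fish); return o+v*(z-o[2])/v[2]
def tri(rays):
    A=0;b=0
    for o,v in rays:
        M=np.eye(3)-np.outer(v,v); A=A+M;b=b+M@o
    return np.linalg.solve(A,b)
def proj(p,X,fish=False):
    f=192/np.tan(np.radians(p['fovy'])/2); c=np.array(p['R'])@np.array(X)+np.array(p['t'])
    if fish:
        h=np.hypot(c[0],c[1])+1e-12; th=np.arctan2(h,c[2]); return np.array([p['cx']+f*th*c[0]/h,p['cy']+f*th*c[1]/h])
    return np.array([p['cx']+f*c[0]/c[2],p['cy']+f*c[1]/c[2]])
E
python3 - <<'E'
from h import *
print(status.state())
for n in('scene','side','wrist'):
    im,p=snap(n,n+'0'); print(n,p['fovy'],p['cx'],p['cy'],-np.array(p['R']).T@np.array(p['t']),np.array(p['R'])[2])
a=[cv2.imread(f'pics/{n}0.png') for n in('scene','side','wrist')]
cv2.imwrite('pics/c0.png',cv2.resize(np.hstack(a[:2]),(800,300)))
E
```

```text
pics
{'t': 0.0, 'qpos': array([ 6.79763497e+01,  1.72186760e+01,  8.71802256e+01,  2.15417953e-03,
        7.56695638e+01, -3.81401474e+00]), 'dq': array([-0.06578744,  0.10377451,  0.05963217,  0.04011257,  0.05995299,
       -0.00990214]), 'tau': array([ 1.86641641e-04, -5.31804943e+01, -3.52735984e+01,  7.08134053e-02,
        2.44095846e-02, -1.30118678e-04]), 'tool_pos': array([0.17175089, 0.52222278, 0.2048577 ]), 'eef_rot': array([-1.79931825e+02, -6.63607399e-03,  1.61789826e+02]), 'force': array([-0.01536735, -0.11994448,  0.15098724]), 'wrist_torque': array([-0.02791697,  0.05521232, -0.00086987]), 'gripper_force': 0.0, 'grip_width': 1.0010115854347246}
scene 57.92698202101131 258.65169556342096 191.25373730509386 [1.11994157 0.018955   0.47845944] [-0.82029166 -0.13567713 -0.55561975]
side 54.4886128377861 261.24595911233126 193.6602272402774 [0.29412461 0.50383103 0.48989233] [ 0.37824367 -0.75915392 -0.529733  ]
wrist 65.70646984690485 259.5943862542925 191.95866079098946 [0.10294734 0.54580514 0.38479329] [ 0.23946926 -0.07943037 -0.96764936]
```

View pics/scene0.png

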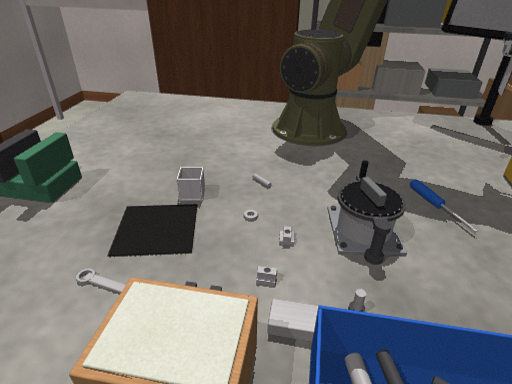

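View pics/side0.png

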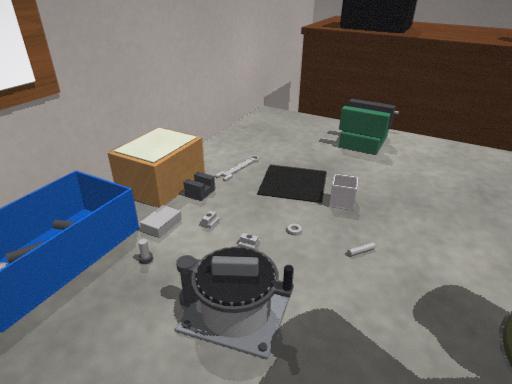

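The scene view has the mat at (155,230), the pot at (190,183), nuts at (287,236) and (266,274), and the canister at (368,215). The side view has nuts at (209,219) and (249,240), the cap at (236,275), the handle at (288,277) and the hinge pillar at (187,280).

```bash
python3 - <<'E'
from h import *
a,pa=load('scene0');b,pb=load('side0')
P={'nutA':((287,233),(249,238)),'nutB':((266,271),(209,216)),'pot':((190,170),(345,179)),'handle':((363,163),(289,266)),'hinge':((379,225),(187,262)),'capgrip':((373,190),(236,265))}
for k,(u,v) in P.items(): print(k,tri([ray(pa,u),ray(pb,v)]).round(3))
for u in [(190,287),(215,290),(155,230),(128,206),(197,205),(194,252),(113,251),(250,215),(262,180)]: print(u,onz(pa,u,0.004).round(3))
for u in [(200,186),(294,229)]: print('side',u,onz(pb,u,0.01).round(3))
E
```

```text
nutA [ 0.577 -0.011  0.017]
nutB [ 0.689 -0.036  0.018]
pot [ 0.456 -0.254  0.066]
handle [0.435 0.131 0.12 ]
hinge [0.597 0.156 0.08 ]
capgrip [0.512 0.148 0.102]
(190, 287) [ 0.738 -0.161  0.004]
(215, 290) [ 0.736 -0.117  0.004]
(155, 230) [ 0.607 -0.284  0.004]
(128, 206) [ 0.54  -0.379  0.004]
(197, 205) [ 0.505 -0.226  0.004]
(194, 252) [ 0.654 -0.183  0.004]
(113, 251) [ 0.682 -0.337  0.004]
(250, 215) [ 0.517 -0.099  0.004]
(262, 180) [ 0.366 -0.098  0.004]
side (200, 186) [ 0.788 -0.143  0.01 ]
side (294, 229) [ 0.512 -0.092  0.01 ]
```

View pics/wrist0.png

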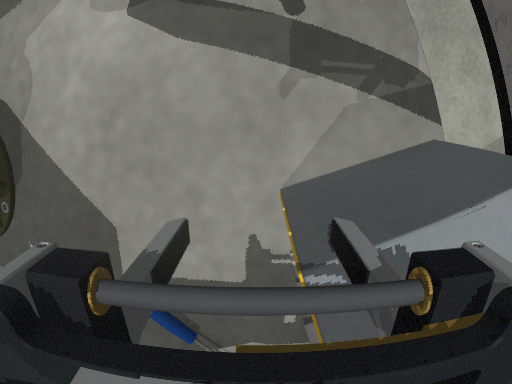

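The wrist view only shows the shaded bench and part of a metal box, with no task object in it. I'll raise the arm and survey from above.

apply_moves --motion "0 0 0 0 0 40 -1;0 0 0.02 22 -31 4 -1;0 0 0.02 22 -31 4 -1;0 0 0.02 22 -31 4 -1;0 0 0.02 22 -31 4 -1;0 0 0.02 22 -31 4 -1;0 0 0.02 22 -31 4 -1;0 0 0.02 22 -31 4 -1;0 0 0.02 22 -31 4 -1;0 0 0.02 22 -31 4 -1;0 0 0.02 22 -31 4 -1;0 0 0.02 22 -31 4 -1;0 0 0.02 22 -31 4 -1;0 0 0.02 22 -31 4 -1;0 0 0.02 22 -31 4 -1;0 0 0.02 22 -31 4 -1;0 0 0.02 22 -31 4 -1;0 0 0 0 0 0 -1;0 0 0 0 0 0 -1"

```text
t: 1.73
tool_pos: [0.5243, 0.0251, 0.3088]
eef_rot: [180.0, -0.1, 180.0]
force: [-0.3, 0.9, -0.0]
grip_width: 1.004
gripper_force: 0.0
```

```bash
python3 - <<'E'
from h import *
s=status.state();print(s['tool_pos'],s['eef_rot'],s['qpos'].round(1))
im,p=snap('wrist','w1')
E
```

```text
[0.5242675  0.02513348 0.30877105] [ 1.79996632e+02 -7.07160124e-02  1.79972121e+02] [ -1.3  10.7  81.6   0.   87.8 -91.2]
```

View pics/w1.png

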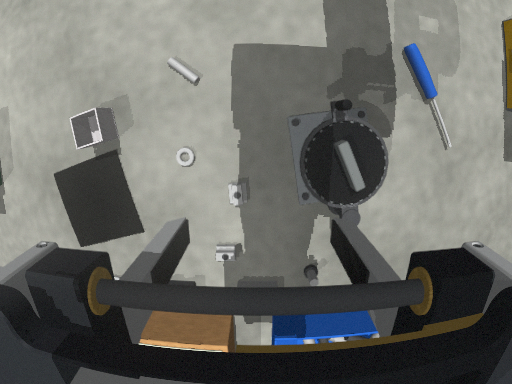

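The overhead view shows the pot at (92,128), the mat at (98,198) and two nuts at (236,194) and (226,254). The cap is at (345,163) with its bar running from (338,145) to (360,188), the handle at (342,104) and the hinge at (344,211). I see no other nuts. Next I'll measure the bar, handle, hinge and nuts.

```bash
cat > m1.py <<'E'
from h import *
im,p=load('w1'); g=im.mean(2)
def blob(g,box,lo,hi=256):
    x0,y0,x1,y1=box; m=np.zeros(g.shape,np.uint8); s=g[y0:y1,x0:x1]; m[y0:y1,x0:x1]=(s>=lo)&(s<hi)
    n,l,st,c=cv2.connectedComponentsWithStats(m); i=1+np.argmax(st[1:,4]); return (l==i).astype(np.uint8),c[i],st[i]
def rect(g,p,box,lo,z,fish,hi=256):
    m,c,st=blob(g,box,lo,hi); ct=max(cv2.findContours(m,cv2.RETR_EXTERNAL,cv2.CHAIN_APPROX_NONE)[0],key=len)[:,0]
    w=np.array([onz(p,u,z,fish)[:2] for u in ct])
    r=cv2.minAreaRect((w*1000).astype(np.float32)); return c,st,r,cv2.boxPoints(r)
if __name__=='__main__':
    for nm,box,lo,z in (('bar',(325,130,372,200),75,.115),('nutA',(222,176,246,210),140,.022),('nutB',(212,240,240,266),140,.022)):
        c,st,r,_=rect(g,p,box,lo,z,True); print(nm,c.round(1),st,r)
    a,pa=load('scene0');b,pb=load('side0')
    for nm,box,lo,hi in (('handle',(325,95,358,112),0,45),):
        _,c,st=blob(g,box,lo,hi); print(nm,c,st)
    for nm,u,v,w in (('handletop',(342,104),(363,163),(289,266)),('hinge',(344,211),(379,225),(187,262)),('bar',(350,167),(373,190),(236,258)),('nutA',(238,194),(287,233),(249,238)),('nutB',(226,254),(266,271),(209,216))):
        X=tri([ray(p,u,True),ray(pa,v),ray(pb,w)]); print(nm,X.round(4),[np.round(proj(q,X,f)-t,1) for q,f,t in((p,True,u),(pa,False,v),(pb,False,w))])
E
python3 m1.py; python3 - <<'E'
import cv2,numpy as np
i=cv2.imread('pics/w1.png');s=cv2.imread('pics/side0.png');c=cv2.imread('pics/scene0.png')
f=lambda a,x,y,w,h,k:cv2.resize(a[y:y+h,x:x+w],None,fx=k,fy=k,interpolation=cv2.INTER_CUBIC)
A=np.vstack([np.hstack([f(i,285,90,110,130,4.6/2),f(i,205,170,60,100,2.99)]),])
B=cv2.resize(s[205:355,160:310],(300,299));C=cv2.resize(c[150:275,320:420],(239,299))
cv2.imwrite('pics/z1.png',cv2.resize(np.hstack([A[:299],B]),None,fx=1.0,fy=1.0))
E
```

```text
bar [351.  165.1] [338 141  27  51 583] ((513.0774536132812, 146.3227996826172), (71.27411651611328, 15.816118240356445), 25.527297973632812)
nutA [229.  192.9] [222 176  18  34 501] ((574.4346313476562, -22.22574234008789), (28.32501220703125, 55.710872650146484), 89.81248474121094)
nutB [221.7 250.6] [212 240  28  26 411] ((682.9619750976562, -34.23241424560547), (46.81368637084961, 52.877010345458984), 86.52467346191406)
handle [342.67808219 104.94520548] [334 100  18  11 146]
handletop [0.4343 0.1301 0.1193] [array([0.6, 0.6]), array([-0.8, -0.6]), array([-0.4,  1. ])]
hinge [0.5931 0.1553 0.0778] [array([1.8, 3.2]), array([-0.9, -0.1]), array([2.7, 1.4])]
bar [0.5167 0.1451 0.1084] [array([-1.1,  0.4]), array([-1.1, -2.1]), array([-2.3,  2.5])]
nutA [ 0.5771 -0.0105  0.0176] [array([-0.5, -0.3]), array([ 0. , -0.3]), array([-0.6,  0.2])]
nutB [ 0.6881 -0.035   0.0181] [array([-0.9,  0.4]), array([ 0.6, -0.2]), array([-0.1,  0.5])]
```

View pics/z1.png

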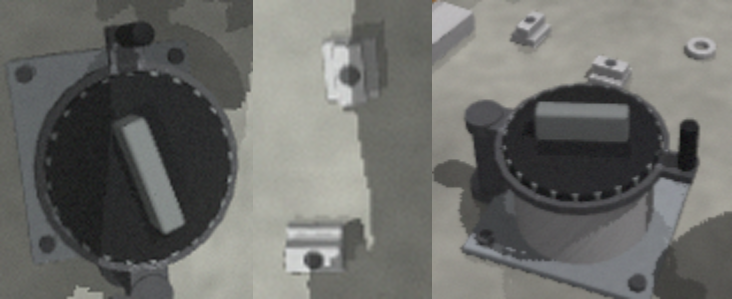

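The bar, handle and hinge are clear in the crops, and both nuts stand upright with their necks on top. I'll turn to the bar heading and move above it.

apply_moves --motion "0 0 -0.12 0 6 -4 -1;0 0 -0.12 -1 6 -4 -1;0 0 -0.12 0 6 -4 -1;0 0 -0.12 -1 6 -4 -1;0 0 -0.12 0 6 -4 -1;0 0 -0.12 -1 6 -4 -1;0 0 -0.12 0 6 -4 -1;0 0 -0.12 -1 6 -4 -1;0 0 -0.12 0 6 -4 -1;0 0 -0.12 -1 6 -4 -1;0 0 -0.12 0 6 -4 -1;0 0 -0.12 -1 6 -4 -1;0 0 -0.12 0 6 -4 -1;0 0 -0.12 -1 6 -4 -1;0 0 -0.12 0 6 -4 -1;0 0 -0.12 -1 6 -4 -1;0 0 -0.12 0 6 -4 -1;0 0 -0.12 -1 6 -4 -1;0 0 -0.12 0 6 -4 -1;0 0 -0.12 -1 6 -4 -1"

```text
t: 3.45
tool_pos: [0.5129, 0.1479, 0.2294]
eef_rot: [-180.0, -0.0, 42.4]
force: [-0.1, 0.8, 0.5]
grip_width: 0.998
gripper_force: 0.0
```

apply_moves --motion "0 0 -0.1 -1 1 -20 -1;0 0 -0.1 0 0 -20 -1;0 0 -0.097 0 0 -20 -1;0 0 0 0 0 0 -1;0 0 0 0 0 0 -1"

```text
t: 3.87
tool_pos: [0.512, 0.1482, 0.1695]
eef_rot: [-180.0, 0.1, 25.8]
force: [-0.5, 0.3, 0.0]
grip_width: 1.002
gripper_force: 0.0
```

```bash
python3 - <<'E'
from h import *
s=status.state();print(s['tool_pos'],s['eef_rot'],s['qpos'].round(1))
im,p=snap('wrist','w2'); a,pa=snap('scene','s2'); b,pb=snap('side','d2')
print([proj(p,[.5131,.1463,.115],True),proj(p,[.4343,.1301,.119],True)])
cv2.imwrite('pics/z2.png',np.hstack([im[:,:,::-1],a[100:300,250:450,::-1].repeat(2,0).repeat(2,1)[:384,:288]]))
E
```

```text
[0.51204347 0.14823598 0.16952147] [-1.79979426e+02  6.87006228e-02  2.58402529e+01] [12.2 16.9 92.4  0.  70.7 76.4]
[array([262.56906661, 206.68981055]), array([240.53740134, 289.12863394])]
```

View pics/z2.png

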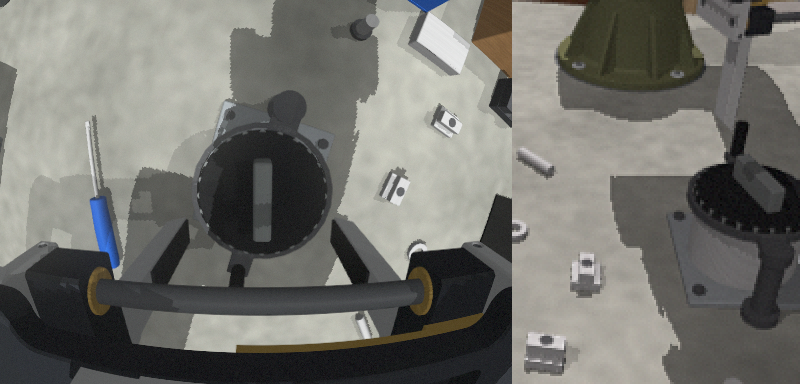

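The bar is vertical in this view at (262,200), centred between the fingers; the nuts are at (447,122) and (396,186). I'll triangulate the bar, handle and nuts from the two wrist positions.

```bash
python3 - <<'E'
from m1 import *
q=load('w2')[1]; im2=load('w2')[0]; g2=im2.mean(2)
c,st,r,_=rect(g2,q,(245,150,280,250),50,.115,True); print(c,st,r)
R2=ray(q,c,True)
c1=rect(g,p,(325,130,372,200),75,.115,True)[0]
print('bar',tri([ray(p,c1,True),R2]))
print('handle', tri([ray(p,(342.5,104.5),True),ray(load('scene0')[1],(363,163)),ray(load('side0')[1],(289,266)),]))
# pillar top
print('pillar', tri([ray(p,(344,211),True),ray(q,(289,105),True)]), onz(q,(289,105),.09,True))
print('nutA',tri([ray(p,(238,194),True),ray(q,(397,188),True)]),'nutB',tri([ray(p,(226,255),True),ray(q,(449,122),True)]))
E
```

```text
[261.83670803 199.57544089] [ 253  159   20   83 1531] ((516.8605346679688, 148.47695922851562), (70.67330932617188, 15.173118591308594), 25.542797088623047)
bar [0.5148179  0.14868125 0.10402198]
handle [0.43453187 0.13030729 0.11947184]
pillar [0.59987932 0.16031177 0.04714721] [0.59831831 0.16218533 0.09      ]
nutA [ 0.57908692 -0.01013973  0.01335262] nutB [ 0.68864705 -0.03337787  0.01913456]
```

apply_moves --motion "0 0 -0.005 1 -2 -20 -1;0 0 0 0 0 -20 -1;0 0 0 0 0 -20 -1;0 0 0 0 0 -15 -1;0 0 0 0 0 -2 -1;0 0 0 0 0 0 -1"

```text
t: 4.52
tool_pos: [0.514, 0.1455, 0.0929]
eef_rot: [-180.0, 0.0, 25.4]
force: [0.5, -0.5, -0.7]
grip_width: 1.0
gripper_force: 0.0
```

apply_moves --motion "0 0 0 1 2 0 -1;0 0 0 0 0 0 1;0 0 0 0 0 0 1;0 0 0 0 0 0 1;0 0 0 0 0 0 1;0 0 0 0 0 0 1;0 0 0 0 0 0 1;0 0 0 0 0 0 1;0 0 0 0 0 0 1;0 0 0 0 0 0 1"

```text
t: 5.35
tool_pos: [0.5148, 0.1474, 0.0924]
eef_rot: [-180.0, 0.0, 25.3]
force: [0.3, 1.0, -0.5]
grip_width: 0.395
gripper_force: 0.0
```

apply_moves --motion "0 0 0 0 0 0 1;0 0 0 0 0 0 1;0 0 0 0 0 0 1;0 0 0 0 0 0 1;0 0 0 0 0 0 1;0 0 0 0 0 0 1;0 0 0 0 0 0 1;0 0 0 0 0 0 1"

```text
t: 6.02
tool_pos: [0.5148, 0.1474, 0.0924]
eef_rot: [-180.0, 0.0, 25.3]
force: [-0.2, -1.3, 0.1]
grip_width: 0.168
gripper_force: 30.0
```

apply_moves --motion "0 0 0.1 0 0 0 1;0 0 0.1 0 0 0 1;0 0 0.1 0 0 0 1;0 0 0.1 0 0 0 1;0 0 0.1 0 0 0 1;0 0 0.1 0 0 0 1;0 0 0.1 0 0 0 1;0 0 0.1 0 0 0 1;0 0 0.1 0 0 0 1;0 0 0.1 0 0 0 1;0 0 0.1 0 0 0 1;0 0 0.1 0 0 0 1;0 0 0.1 0 0 0 1;0 0 0.1 0 0 0 1;0 0 0.1 0 0 0 1;0 0 0.1 0 0 0 1;0 0 0.1 0 0 0 1;0 0 0.1 0 0 0 1;0 0 0.1 0 0 0 1;0 0 0.1 0 0 0 1"

```text
t: 7.68
tool_pos: [0.5139, 0.1476, 0.0924]
eef_rot: [-179.9, -0.1, 140.2]
force: [-6.2, -1.3, 3.9]
grip_width: 0.177
gripper_force: 32.2
```

```bash
python3 - <<'E'
from h import *
s=status.state();print(s['force'],s['wrist_torque'],s['qpos'].round(1),s['eef_rot'])
E
```

```text
[-6.19926749 -1.33714646  3.93570629] [-0.46029668  1.03852337 -0.83379238] [ 12.1  22.3  96.4   0.   61.5 -38.1] [-1.79911015e+02 -1.09773695e-01  1.40155099e+02]
```

apply_moves --motion "0 0 0.06 1 0 0 1;0 0 0.06 0 0 0 1;0 0 0.05 0 0 0 1;0 0 0.04 0 0 0 1;0 0 0.03 0 0 0 1;0 0 0 0 0 0 1;0 0 0 0 0 0 1"

```text
t: 8.27
tool_pos: [0.5145, 0.1471, 0.0923]
eef_rot: [-179.9, -0.2, 153.6]
force: [-11.7, -4.1, 7.0]
grip_width: 0.208
gripper_force: 41.4
```

```bash
python3 - <<'E'
from h import *
s=status.state();print(s['force'],s['wrist_torque'],s['qpos'].round(1),s['eef_rot'])
E
```

```text
[-11.71756734  -4.05270676   6.98769676] [-0.64376078  2.10422604 -1.25238792] [ 12.   22.4  96.2   0.   61.6 -51.5] [-179.88005825   -0.18637945  153.55601329]
```

apply_moves --motion "0 0 0 0 0 0 -1;0 0 0 0 0 0 -1;0 0 0 0 0 0 -1;0 0 0 0 0 0 -1;0 0 0 0 0 0 -1;0 0 0 0 0 0 -1;0 0 0 0 0 20 -1;0 0 0 0 0 30 -1;0 0 0 0 0 30 -1;0 0 0.11 -13 -3 0 -1;0 0 0.11 -13 -3 0 -1;0 0 0.11 -13 -3 0 -1;0 0 0.11 -13 -3 0 -1;0 0 0.11 -14 -3 0 -1;0 0 0.11 -14 -2 0 -1;0 0 0 0 0 0 -1;0 0 0 0 0 0 -1"

```text
t: 9.68
tool_pos: [0.4361, 0.1305, 0.1728]
eef_rot: [180.0, 0.1, -168.7]
force: [0.4, 0.4, 0.7]
grip_width: 0.998
gripper_force: 0.0
```

```bash
python3 - <<'E'
from h import *
s=status.state();print(s['tool_pos'],s['eef_rot'],s['qpos'].round(1))
im,p=snap('wrist','w3'); a,pa=snap('scene','s3');
print(proj(p,[.4345,.1303,.123],True),proj(p,[.5967,.1648,.09],True))
cv2.imwrite('pics/z3.png',np.hstack([im[:,:,::-1],a[100:300,250:450,::-1].repeat(2,0).repeat(2,1)[:384,:288]]))
E
```

```text
[0.43605645 0.13053996 0.17283271] [ 1.79998286e+02  5.20495109e-02 -1.68691837e+02] [ 12.1   6.8 104.2   0.   68.9 -89.3]
[259.04331748 205.02325948] [260.85538224 334.02282249]
```

View pics/z3.png

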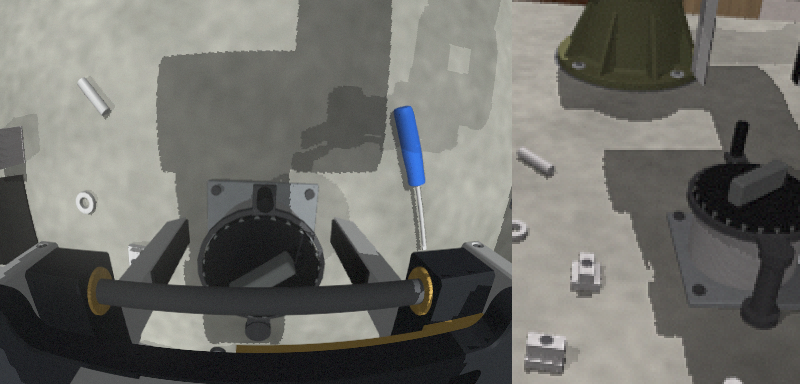

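The post shows at about (264,197), centred between the fingers, and the bar has turned to a new heading from (228,285) to (295,260). I'll check the bar angle and the handle position.

```bash
python3 - <<'E'
from m1 import *
i3,q=load('w3');G=i3.mean(2)
a=onz(q,(228,284),.115,True);b=onz(q,(290,259),.115,True);d=b-a;print('bar',np.degrees(np.arctan2(d[1],d[0])),np.hypot(*d[:2]))
c,st,r,_=rect(G,q,(248,182,282,215),0,.123,True,38);print(c,st,r)
print('handle',onz(q,(264,190),.123,True),onz(q,(264,205),.083,True))
s,ps=load('s3');S=s.mean(2);
for f in ('scene0','s3'):
    s,ps=load(f); m,c,st=blob(s.mean(2),(352,155,376,182),0,40); print(c,st)
E
```

```text
bar 126.61850311732015 0.06285632334987717
[264.52071006 199.47337278] [257 186  17  27 338] ((428.7174072265625, 134.06341552734375), (21.754213333129883, 12.936437606811523), 11.22213363647461)
handle [0.42143942 0.13171189 0.123     ] [0.44569901 0.13725812 0.083     ]
[363.19811321 169.02830189] [359 161   9  18 106]
[363.21621622 169.64864865] [359 161   9  18 111]
```

apply_moves --motion "0 0 0 -1 2 -20 -1;0 0 0 0 0 -20 -1;0 0 0 0 0 -20 -1;0 0 0 0 0 -16 -1;0 0 0 0 0 0 1;0 0 0 0 0 0 1;0 0 0 0 0 0 1;0 0 0 0 0 0 1;0 0 0 0 0 0 1;0 0 0 0 0 0 1;0 0 0 0 0 0 1;0 0 0 0 0 0 1;0 0 0 0 0 0 1;0 0 0 0 0 0 1;0 0 0 0 0 0 1;0 0 0 0 0 0 1;0 0 0 0 0 0 1;0 0 0 0 0 0 1;0 0 0 0 0 0 1;0 0 0 0 0 0 1"

```text
t: 11.45
tool_pos: [0.4346, 0.1334, 0.0964]
eef_rot: [179.9, -0.0, -168.5]
force: [-1.4, 6.6, -0.1]
grip_width: 0.171
gripper_force: 3.0
```

```bash
python3 - <<'E'
from m1 import *
for f,box in (('scene0',(355,174,392,210)),('s3',(352,174,396,206))):
    s,ps=load(f);
    c,st,r,_=rect(s.mean(2),ps,box,70,.115,False);print(f,c,st,r)
s=load('s3')[0];A=np.hstack([load(f)[0][150:245,325:410,::-1] for f in('scene0','s3')]); cv2.imwrite('pics/z4.png',cv2.resize(A,None,fx=4,fy=4,interpolation=cv2.INTER_CUBIC))
E
```

```text
scene0 [378.44   181.8775] [363 174  29  23 400] ((506.4909362792969, 153.95928955078125), (54.16869354248047, 91.72826385498047), 82.44554138183594)
s3 [378.80494505 180.63736264] [360 174  36  20 364] ((496.3222961425781, 153.0126190185547), (54.28301239013672, 107.39218139648438), 36.4182243347168)
```

View pics/z4.png

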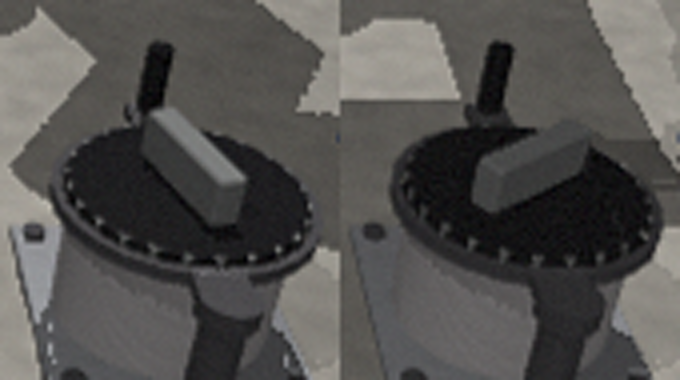

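The right crop shows the bar's top face now running from (490,163) to (578,128); in the left crop it ran from (160,113) to (233,187). I'll convert both to angles.

```bash
python3 - <<'E'
from m1 import *
for f,pts,o in (('scene0',[(145,122),(178,105),(243,182),(212,198)],325),('s3',[(475,165),(500,172),(592,133),(560,120)],240)):
    s,ps=load(f); w=[onz(ps,(o+x/4,150+y/4),.115)[:2] for x,y in pts]; w=np.array(w); d=(w[2]+w[3]-w[0]-w[1])/2; print(f,w.mean(0),np.degrees(np.arctan2(d[1],d[0])),np.hypot(*d))
s=status.state();print(s['force'],s['gripper_force'],s['grip_width'])
E
```

```text
scene0 [0.52532016 0.14570316] 21.424536654420635 0.06865257755374872
s3 [0.5224781 0.1457168] 136.04031899731115 0.06656093923713444
[-1.37202245  6.62965439 -0.14580133] 2.994474694132805 0.17146749659788638
```

The bar seems to have turned only about 115-120°, so I'll go back and check before swinging anything.

apply_moves --motion "0 0 0 0 0 0 -1;0 0 0 0 0 0 -1;0 0 0 0 0 0 -1;0 0 0 0 0 0 -1;0 0 0 0 0 20 -1;0 0 0 0 0 30 -1;0 0 0 0 0 30 -1;0 0 -0.1 9 2 0 -1;0 0 -0.1 9 2 0 -1;0 0 -0.1 9 2 0 -1;0 0 -0.1 9 2 0 -1;0 0 -0.1 9 2 0 -1;0 0 -0.1 9 1 0 -1;0 0 -0.1 9 1 0 -1;0 0 -0.1 9 1 0 -1;0 0 -0.1 8 1 0 -1;0 0 0 0 0 0 -1;0 0 0 0 0 0 -1"

```text
t: 12.95
tool_pos: [0.5147, 0.1463, 0.1762]
eef_rot: [-180.0, -0.0, 140.1]
force: [-0.0, 0.3, 0.6]
grip_width: 0.997
gripper_force: 0.0
```

```bash
python3 - <<'E'
from m1 import *
s=status.state();print(s['tool_pos'],s['eef_rot'])
im,q=snap('wrist','w5')
for lo in (45,60,75):
  c,st,r,_=rect(im.mean(2),q,(225,140,300,260),lo,.115,True);print(c,st,r)
E
```

```text
[0.51472263 0.14631476 0.17615878] [-1.79972442e+02 -1.68808806e-02  1.40070835e+02]
[260.09479306 198.28838451] [ 248  158   25   82 1498] ((513.0469360351562, 149.1130828857422), (15.759584426879883, 72.19648742675781), 45.25216293334961)
[259.98326055 199.70451237] [ 248  161   25   79 1374] ((513.9625244140625, 148.29913330078125), (15.172100067138672, 68.81423950195312), 44.968589782714844)
[259.88278689 200.60901639] [ 249  163   23   77 1220] ((514.4725341796875, 147.85643005371094), (14.0758638381958, 67.02332305908203), 45.142330169677734)
```

View pics/w5.png

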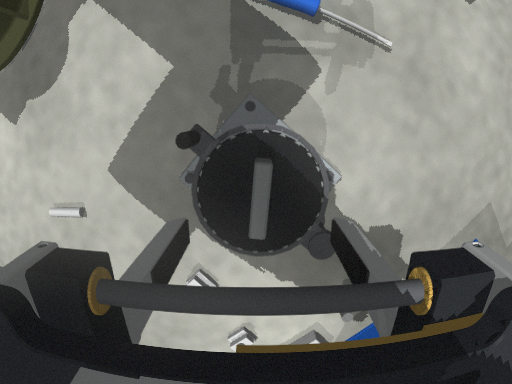

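The bar is at 135°, so it turned about 1.91 rad and the grip must have slackened partway. I'll regrip and finish the turn.

apply_moves --motion "0 0 -0.089 -1 2 -20 -1;0 0 0 0 0 -20 -1;0 0 0 0 0 -20 -1;0 0 0 0 0 -20 -1;0 0 0 0 0 -4 -1;0 0 0 0 0 0 1;0 0 0 0 0 0 1;0 0 0 0 0 0 1;0 0 0 0 0 0 1;0 0 0 0 0 0 1;0 0 0 0 0 0 1;0 0 0 0 0 0 1;0 0 0 0 0 0 1;0 0 0 0 0 0 1;0 0 0 0 0 0 1;0 0 0 0 0 0 1;0 0 0 0 0 0 1;0 0 0 0 0 0 1;0 0 0 0 0 0 1"

```text
t: 14.58
tool_pos: [0.5134, 0.1483, 0.0924]
eef_rot: [-179.9, -0.0, 134.8]
force: [-5.1, -3.1, 3.5]
grip_width: 0.172
gripper_force: 30.0
```

apply_moves --motion "0 0 0 0 0 0 1;0 0 0 0 0 0 1;0 0 0 0 0 0 1;0 0 0 0 0 0 1;0 0 0.05 0 0 0 1;0 0 0.05 0 0 0 1;0 0 0.05 0 0 0 1;0 0 0 0 0 0 1"

```text
t: 15.25
tool_pos: [0.5129, 0.1485, 0.0923]
eef_rot: [-179.9, -0.1, 143.5]
force: [-8.8, -0.3, 4.7]
grip_width: 0.183
gripper_force: 33.3
```

```bash
python3 - <<'E'
from h import *
s=status.state();print(s['force'],s['wrist_torque'])
E
```

```text
[-8.76529089 -0.341595    4.69433361] [-0.15046989  1.62157823 -0.839808  ]
```

apply_moves --motion "0 0 0.05 0 0 0 1;0 0 0.05 0 0 0 1;0 0 0.05 0 0 0 1;0 0 0 0 0 0 1;0 0 0 0 0 0 1;0 0 0 0 0 0 1"

```text
t: 15.75
tool_pos: [0.5127, 0.1487, 0.0923]
eef_rot: [-179.9, -0.2, 151.9]
force: [-11.0, 1.3, 6.7]
grip_width: 0.209
gripper_force: 38.9
```

```bash
python3 - <<'E'
from m1 import *
s=status.state();print(s['force'],s['wrist_torque'],s['eef_rot'])
im,q=snap('wrist','w6')
for lo in (60,75):
  c,st,r,_=rect(im.mean(2),q,(225,140,300,200),lo,.115,True);print(c,st,r)
cv2.imwrite('pics/z6.png',cv2.resize(im[120:260,160:360,::-1],None,fx=3,fy=3))
E
```

```text
[-10.97957789   1.28837501   6.72367125] [ 0.21274781  1.95019885 -1.07424882] [-1.79947597e+02 -1.70287721e-01  1.51910013e+02]
[272.36228288 192.02729529] [258 182  30  18 403] ((487.6550598144531, 171.04971313476562), (15.992147445678711, 9.578104019165039), 61.92774963378906)
[272.39869281 196.12418301] [261 191  27   9 153] ((490.26019287109375, 170.5864715576172), (14.329338073730469, 4.542985916137695), 61.92615509033203)
```

View pics/z6.png

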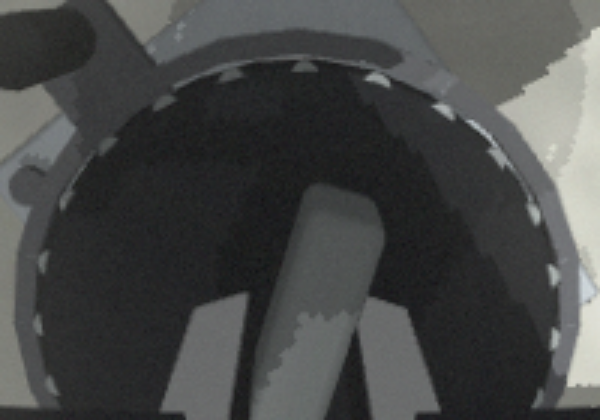

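The bar sits about 15° askew in the pads at over 1 N·m, far above the 0.12 N·m it should need. So this is the hard stop: the cap is fully unscrewed, and it had started partly open. Now to the handle.

apply_moves --motion "0 0 0 0 0 0 -1;0 0 0 0 0 0 -1;0 0 0 0 0 0 -1;0 0 0 0 0 0 -1;0 0 0 0 0 0 -1;0 0 0 0 0 20 -1;0 0 0 0 0 30 -1;0 0 0.1 -11 -2 0 -1;0 0 0.1 -11 -2 0 -1;0 0 0.1 -11 -2 0 -1;0 0 0.1 -11 -3 0 -1;0 0 0.1 -11 -3 0 -1;0 0 0.1 -12 -3 0 -1;0 0 0.09 -12 -1 0 -1;0 0 0 0 0 -20 -1;0 0 0 0 0 -20 -1;0 0 0 0 0 -6 0.5;0 0 0 0 0 0 1;0 0 0 0 0 0 1"

```text
t: 17.38
tool_pos: [0.4351, 0.1325, 0.0969]
eef_rot: [180.0, 0.0, -168.5]
force: [0.6, 0.0, 0.3]
grip_width: 0.825
gripper_force: 0.0
```

apply_moves --motion "0 0 0 0 0 0 1;0 0 0 0 0 0 1;0 0 0 0 0 0 1;0 0 0 0 0 0 1;0 0 0 0 0 0 1;0 0 0 0 0 0 1;0 0 0 0 0 0 1;0 0 0 0 0 0 1;0 0 0 0 0 0 1;0 0 0 0 0 0 1;0 0 0 0 0 0 1;0 0 0 0 0 0 1"

```text
t: 18.38
tool_pos: [0.4344, 0.1344, 0.0964]
eef_rot: [179.8, 0.0, -168.5]
force: [-3.6, 19.1, -0.4]
grip_width: 0.142
gripper_force: 30.0
```

```bash
python3 - <<'E'
import numpy as np
k=np.arange(0,21); ph=np.radians(189)-0.09*k
P=166*np.c_[np.cos(ph),np.sin(ph)]; print(np.diff(P.round(0),axis=0).astype(int).tolist())
E
```

```text
[[-2, 15], [0, 15], [1, 15], [2, 14], [4, 15], [5, 14], [6, 14], [8, 13], [8, 12], [10, 11], [10, 11], [12, 9], [12, 9], [13, 7], [14, 6], [14, 5], [14, 4], [15, 2], [15, 1], [15, 0]]
```

apply_moves --motion "0 0 -0.09 -2 15 0 1;0 0 -0.09 0 15 0 1;0 0 -0.09 1 15 0 1;0 0 -0.09 2 14 0 1;0 0 -0.09 4 15 0 1;0 0 -0.09 5 14 0 1;0 0 -0.09 6 14 0 1"

```text
t: 18.97
tool_pos: [0.4503, 0.2351, 0.0964]
eef_rot: [-179.9, -0.1, 155.2]
force: [0.9, -3.8, 1.6]
grip_width: 0.147
gripper_force: 30.0
```

apply_moves --motion "0 0 -0.09 8 13 0 1;0 0 -0.09 8 12 0 1;0 0 -0.09 10 11 0 1;0 0 -0.09 10 11 0 1;0 0 -0.09 12 9 0 1;0 0 -0.09 12 9 0 1;0 0 -0.09 13 7 0 1;0 0 -0.09 14 6 0 1;0 0 -0.09 14 5 0 1;0 0 -0.09 14 4 0 1;0 0 -0.09 15 2 0 1;0 0 0 0 0 0 1"

```text
t: 19.97
tool_pos: [0.5825, 0.3243, 0.0964]
eef_rot: [179.9, -0.1, 98.4]
force: [1.1, 5.3, 4.7]
grip_width: 0.141
gripper_force: 30.0
```

apply_moves --motion "0 0 -0.09 15 1 0 1;0 0 -0.08 13 0 0 1;0 0 -0.05 8 -1 0 1;0 0 0 0 0 0 1;0 0 0 0 0 0 1"

```text
t: 20.38
tool_pos: [0.6097, 0.3244, 0.096]
eef_rot: [-179.0, 0.2, 86.2]
force: [-59.7, -6.3, 27.1]
grip_width: 0.149
gripper_force: 30.0
```

The carrier is on its stop. I'll ease off, release and go up for a look.

apply_moves --motion "0 0 0 -5 0 0 1;0 0 0 0 0 0 -1;0 0 0 0 0 0 -1;0 0 0 0 0 0 -1;0 0 0 0 0 0 -1;0 0 0 0 0 20 -1;0 0 0 0 0 30 -1;0 0 0 0 0 40 -1;0 0 0 0 -40 20 -1;0 0 0.1 0 -40 10 -1;0 0 0.1 0 -40 0 -1;0 0 0.1 -4 -40 0 -1;0 0 0.1 -4 -40 0 -1;0 0 0.1 -4 -40 0 -1;0 0 0.1 -4 -40 0 -1;0 0 0.1 -4 -30 0 -1;0 0 0 0 0 0 -1;0 0 0 0 0 0 -1"

```text
t: 21.88
tool_pos: [0.5919, 0.0146, 0.2152]
eef_rot: [180.0, 0.0, 126.0]
force: [0.2, 0.8, -0.2]
grip_width: 1.005
gripper_force: 0.0
```

```bash
python3 - <<'E'
from h import *
s=status.state();print(s['tool_pos'],s['eef_rot'],s['qpos'].round(1))
im,p=snap('wrist','w7'); a,pa=snap('scene','s7'); b,pb=snap('side','d7')
cv2.imwrite('pics/z7.png',np.vstack([np.hstack([im[:,:,::-1],a[90:290,230:374,::-1].repeat(2,0).repeat(2,1)[:384]])]))
E
```

```text
[0.59192192 0.01464864 0.21520681] [1.79986117e+02 9.88001506e-03 1.26023595e+02] [ -2.1  22.2  79.2   0.   78.6 -38.2]
```

View pics/z7.png

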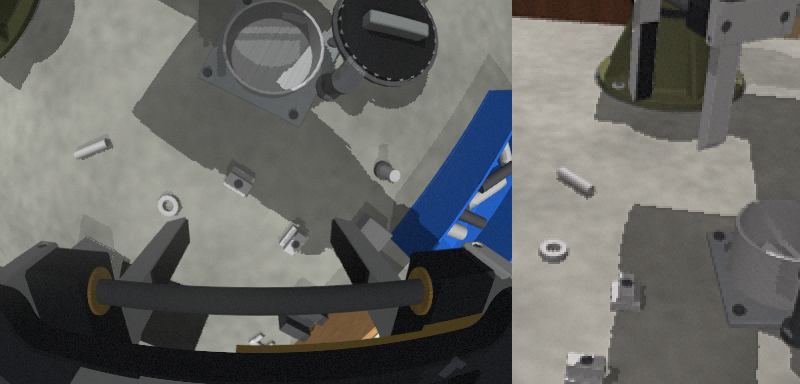

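The cap is fully aside at upper right and the canister mouth is open at (275,50). The nuts are at (239,181) and (291,238). I'll make one zoomed composite to read their corners.

```bash
python3 - <<'E'
from h import *
T=[];
for X in ([.578,-.0103,.015],[.6885,-.034,.015]):
    row=[]
    for f,fish in (('w7',True),('w1',True),('s7',False)):
        im,p=load(f); u=np.round(proj(p,X,fish)).astype(int); u0=u-16; print(f,u0,end=' ')
        c=im[u0[1]:u0[1]+33,u0[0]:u0[0]+33,::-1]; row.append(cv2.resize(c,(264,264),interpolation=cv2.INTER_CUBIC))
    T.append(np.hstack(row))
cv2.imwrite('pics/z8.png',np.clip(np.vstack(T)*1.2,0,255))
E
```

```text
w7 [223 166] w1 [222 178] s7 [271 218] w7 [278 225] w1 [210 238] s7 [251 256] [ WARN:0@0.219] global loadsave.cpp:1063 imwrite_ Unsupported depth image for selected encoder is fallbacked to CV_8U.
```

View pics/z8.png

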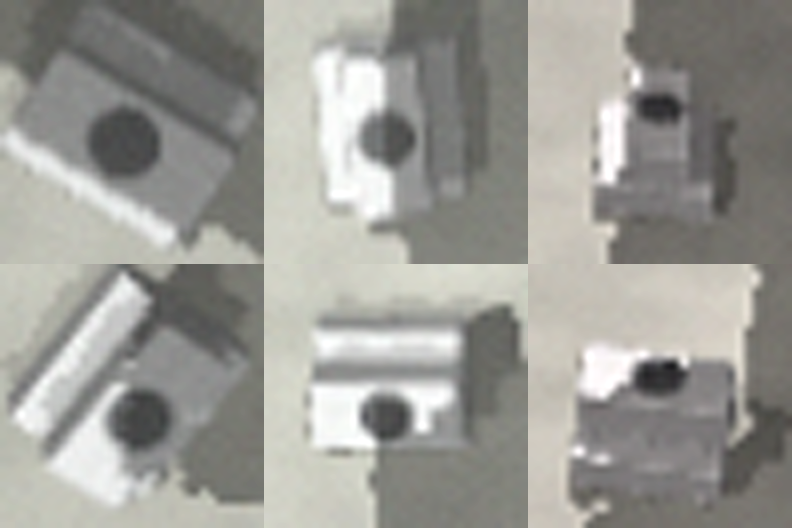

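The zooms show each nut's hole in its neck top. For A it is at crop (125,140) in w7 and (122,138) in w1; for B it is at (138,154) in w7 and (122,151) in w1. The neck edges give the headings.

```bash
cat > nuts.py <<'E'
from h import *
L={f:load(f)[1] for f in('w7','w1','s7')}
U={'A':dict(w7=(223,166),w1=(222,178),s7=(271,218)),'B':dict(w7=(278,225),w1=(210,238),s7=(251,256))}
H={'A':dict(w7=(125,142),w1=(122,138),s7=(130,106)),'B':dict(w7=(138,155),w1=(122,152),s7=(132,114))}
E={'A':[('w7',(75,52),(235,155)),('w7',(30,130),(175,240)),('w1',(148,60),(166,200))],'B':[('w7',(48,190),(165,65)),('w1',(48,116),(201,116)),('w1',(48,180),(201,180))]}
for n in 'AB':
    px=lambda f,c:np.array(U[n][f])+np.array(c)/8-.44
    print(n,tri([ray(L[f],px(f,c),f!='s7') for f,c in H[n].items()]).round(4),*[onz(L[f],px(f,c),.022,f!='s7').round(4)[:2] for f,c in H[n].items()])
    for f,a,b in E[n]:
        d=onz(L[f],px(f,b),.022,True)-onz(L[f],px(f,a),.022,True); print(f,np.degrees(np.arctan2(d[1],d[0])).round(1),np.hypot(*d[:2]).round(4))
E
python3 nuts.py
```

```text
A [ 0.5776 -0.0111  0.0229] [ 0.5778 -0.0111] [ 0.5779 -0.0113] [ 0.5765 -0.0112]
w7 2.5 0.0306
w7 -2.3 0.0296
w1 6.2 0.0296
B [ 0.6897 -0.0348  0.0227] [ 0.6898 -0.0355] [ 0.6903 -0.0352] [ 0.6893 -0.034 ]
w7 86.4 0.0303
w1 91.0 0.0337
w1 91.2 0.0341
```

apply_moves --motion "0 0 -0.1 -3 -5 -20 -0.2;0 0 -0.1 -3 -5 -20 -0.2;0 0 -0.1 -3 -5 -20 -0.2;0 0 -0.1 -2 -5 -20 -0.2;0 0 -0.1 -2 -5 -20 -0.2;0 0 -0.093 -1 -1 -20 -0.2;0 0 0 0 0 -20 -0.2;0 0 0 0 0 -20 -0.2;0 0 0 0 0 -20 -0.2;0 0 0 0 0 0 -0.2;0 0 0 0 0 0 -0.2"

```text
t: 22.95
tool_pos: [0.5777, -0.0089, 0.0347]
eef_rot: [-179.9, -0.0, 92.3]
force: [0.2, -0.0, 0.7]
grip_width: 0.598
gripper_force: 0.0
```

apply_moves --motion "0 0 0 0 -2 -15 -0.2;0 0 0 0 0 -14 -0.2;0 0 0 0 0 0 1;0 0 0 0 0 0 1;0 0 0 0 0 0 1;0 0 0 0 0 0 1;0 0 0 0 0 0 1;0 0 0 0 0 0 1;0 0 0 0 0 0 1;0 0 0 0 0 0 1;0 0 0 0 0 0 1;0 0 0 0 0 30 1;0 0 0 0 0 30 1;0 0 0 0 0 30 1;0 0 0 0 0 30 1;0 0 0 0 0 0 1"

```text
t: 24.28
tool_pos: [0.5803, -0.0119, 0.1328]
eef_rot: [179.5, 0.1, 92.2]
force: [1.0, 0.7, 0.0]
grip_width: 0.36
gripper_force: 30.0
```

apply_moves --motion "0 0 0 -14 29 0 1;0 0 0 -14 29 0 1;0 0 0 -13 29 0 1;0 0 0 -13 29 0 1;0 0 0 -13 28 0 1;0 0 0 0 0 0 1;0 0 0 0 0 0 1"

```text
t: 24.87
tool_pos: [0.5104, 0.1332, 0.1262]
eef_rot: [180.0, 0.0, 92.4]
force: [0.2, 0.1, -1.0]
grip_width: 0.365
gripper_force: 30.0
```

apply_moves --motion "0 0 0 0 0 -25 1;0 0 0 0 0 -25 1;0 0 0 0 0 -25 1;0 0 0 0 0 -22 1;0 0 0 0 0 0 1;0 0 0 0 0 0 0;0 0 0 0 0 0 0;0 0 0 0 0 0 0;0 0 0 0 0 0 0;0 0 0 0 0 0 0;0 0 0 0 0 40 0;0 0 0 0 0 40 0;0 0 0 0 0 30 0;0 0 0 0 0 0 0"

```text
t: 26.03
tool_pos: [0.5134, 0.1327, 0.1458]
eef_rot: [179.4, -0.1, 92.2]
force: [-0.0, -0.5, 0.1]
grip_width: 0.498
gripper_force: 0.0
```

apply_moves --motion "0 0 0.108 13 -12 2 -0.2;0 0 0.108 13 -12 2 -0.2;0 0 0.108 13 -12 2 -0.2;0 0 0.108 13 -12 2 -0.2;0 0 0.108 13 -12 2 -0.2;0 0 0.108 13 -12 0 -0.2;0 0 0.108 13 -12 0 -0.2;0 0 0.108 13 -12 0 -0.2;0 0 0.108 12 -12 0 -0.2;0 0 0.108 12 -12 0 -0.2;0 0 0.108 12 -12 0 -0.2;0 0 0.108 12 -12 0 -0.2;0 0 0.108 12 -12 0 -0.2;0 0 0.11 12 -12 0 -0.2;0 0 0 0 0 0 -0.2;0 0 0 0 0 0 -0.2"

```text
t: 27.37
tool_pos: [0.6868, -0.0361, 0.1485]
eef_rot: [180.0, -0.0, 178.8]
force: [-1.4, -0.0, 0.2]
grip_width: 0.601
gripper_force: 0.0
```

```bash
python3 - <<'E'
from h import *
s=status.state();print(s['tool_pos'],s['eef_rot'])
im,p=snap('wrist','w9'); b,pb=snap('side','d9'); a,pa=snap('scene','s9')
# dark hole on the neck top
X=[.690,-.035,.022];u=proj(p,X,True).round().astype(int);c=im[u[1]-22:u[1]+23,u[0]-22:u[0]+23].mean(2)
m=(c<70).astype(np.uint8);n,l,st,ce=cv2.connectedComponentsWithStats(m)
for i in range(1,n):
    if st[i,4]>8: q=ce[i]+u-22; print(q,st[i],onz(p,q,.022,True))
for n,f,g in (('side','d7','d9'),('scene','s7','s9')):
    A,B=load(f)[0].astype(int),load(g)[0].astype(int)
    for k,XX in (('B',[.69,-.035,.01]),('pot',[.456,-.254,.03])):
        v=proj(load(f)[1],XX).round().astype(int); D=abs(A-B).max(2)[v[1]-14:v[1]+14,v[0]-14:v[0]+14]; print(n,k,(D>40).mean())
cv2.imwrite('pics/z9.png',np.hstack([im[:,:,::-1],a[:,:,::-1][100:340,100:244].repeat(2,0).repeat(2,1)[:384]]))
E
```

```text
[ 0.68676212 -0.03611855  0.14846876] [ 1.79993675e+02 -3.41476424e-02  1.78817730e+02]
[259.98550725 188.08695652] [18 18  9  9 69] [ 0.68980141 -0.03510534  0.022     ]
side B 0.30739795918367346
side pot 0.0
scene B 0.29846938775510207
scene pot 0.0
```

apply_moves --motion "0 0 0 2 1 -30 -0.2;0 0 0 0 0 -30 -0.2;0 0 0 0 0 -30 -0.2;0 0 0 0 0 -25 -0.2;0 0 0 0 0 -20 -0.2;0 0 0 0 0 -9 -0.2;0 0 0 0 0 0 1;0 0 0 0 0 0 1;0 0 0 0 0 0 1;0 0 0 0 0 0 1;0 0 0 0 0 0 1;0 0 0 0 0 0 1;0 0 0 0 0 0 1;0 0 0 0 0 0 1;0 0 0 0 0 0 1"

```text
t: 28.77
tool_pos: [0.6897, -0.0348, 0.007]
eef_rot: [-180.0, 0.1, 179.0]
force: [-1.5, 1.6, 6.7]
grip_width: 0.359
gripper_force: 30.0
```

apply_moves --motion "0 0 0 0 0 30 1;0 0 0 0 0 30 1;0 0 0 0 0 30 1;0 0 0 0 0 35 1;0 0 -0.11 -13 14 0 1;0 0 -0.11 -13 14 0 1;0 0 -0.11 -13 14 0 1;0 0 -0.11 -13 14 0 1;0 0 -0.11 -13 14 0 1;0 0 -0.11 -13 14 0 1;0 0 -0.11 -13 14 0 1;0 0 -0.11 -13 14 0 1;0 0 -0.11 -13 15 0 1;0 0 -0.11 -12 15 0 1;0 0 -0.11 -12 15 0 1;0 0 -0.11 -12 15 0 1;0 0 -0.11 -12 15 0 1;0 0 -0.09 -11 14 0 1;0 0 0 0 0 0 1;0 0 0 0 0 0 1"

```text
t: 30.43
tool_pos: [0.5128, 0.1665, 0.1307]
eef_rot: [179.9, -0.0, 92.1]
force: [0.3, -0.6, -1.1]
grip_width: 0.356
gripper_force: 30.0
```

apply_moves --motion "0 0 0 0 0 -25 1;0 0 0 0 0 -25 1;0 0 0 0 0 -25 1;0 0 0 0 0 -22 1;0 0 0 0 0 0 1;0 0 0 0 0 0 0;0 0 0 0 0 0 0;0 0 0 0 0 0 0;0 0 0 0 0 0 0;0 0 0 0 0 0 0;0 0 0 0 0 40 0;0 0 0 0 0 40 0;0 0 0 0 0 40 0;0 0 0 0 0 0 0"

```text
t: 31.6
tool_pos: [0.5157, 0.167, 0.1613]
eef_rot: [179.3, -0.1, 91.9]
force: [0.5, 0.1, 0.9]
grip_width: 0.496
gripper_force: 0.0
```

```bash
python3 - <<'E'
from m1 import *
s=status.state();print(s['tool_pos'],s['eef_rot'],s['qpos'].round(1))
im,q=snap('wrist','w10')
# mat and pot from w1 : mat dark blob; pot rim
c,st,r,bx=rect(g,p,(40,140,150,250),0,.004,True,60); print('mat',c,st,r)
a,pa=load('s9');b,pb=load('d9')
v=proj(pa,[.456,-.254,.05]).round().astype(int);w=proj(pb,[.456,-.254,.05]).round().astype(int);w1=proj(p,[.456,-.254,.05],True).round().astype(int);print(v-24,w-24,w1-24)
f=lambda i,u:cv2.resize(i[u[1]-24:u[1]+24,u[0]-24:u[0]+24,::-1],(264,264),interpolation=cv2.INTER_CUBIC)
top=np.hstack([f(a,v),f(b,w),f(load('w1')[0],w1)])
cv2.imwrite('pics/z10.png',np.vstack([top,np.hstack([im[100:350,150:400,::-1],im[100:350,:1,::-1].repeat(792-250,1)*0])]))
E
```

```text
[0.51567318 0.16699216 0.16129239] [ 1.79337204e+02 -1.45701993e-01  9.19131874e+01] [14.1 18.1 92.1  0.  69.2 12.2]
mat [ 98.44336811 199.77384501] [  54  150   90   97 5368] ((596.409912109375, -286.1719055175781), (159.5633544921875, 160.3693389892578), 14.778427124023438)
[167 152] [320 161] [ 65 103]
```

View pics/z10.png

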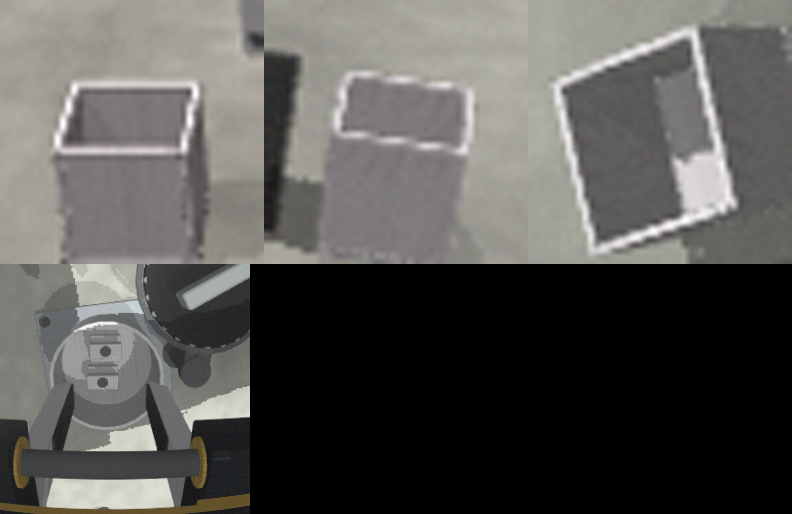

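Both nuts lie upright side by side on the canister floor, at about (105,345) and (102,380) in the lower crop. The pot is empty and upright; its rim corners read from the three upper crops give its pose.

```bash
python3 - <<'E'
from h import *
V=[('s9',(167,152),[(75,85),(200,88),(185,152),(57,150)],0),('d9',(320,161),[(208,92),(200,152),(72,133),(85,75)],0),('w1',(65,103),[(28,88),(165,28),(208,208),(65,250)],1)]
C=np.array([tri([ray(load(f)[1],np.array(u0)+np.array(c[k])/5.5-.4,bool(w)) for f,u0,c,w in V]) for k in range(4)])
print(C.round(4),C.mean(0)); 
for i in range(4):
    d=C[(i+1)%4]-C[i]; print(np.degrees(np.arctan2(d[1],d[0])).round(1)%90,np.hypot(*d[:2]).round(4))
E
```

```text
[[ 0.4365 -0.2874  0.0594]
 [ 0.4252 -0.2348  0.0591]
 [ 0.4775 -0.2241  0.0588]
 [ 0.4874 -0.2765  0.059 ]] [ 0.45665177 -0.25569984  0.05908   ]
12.200000000000003 0.0538
11.6 0.0534
10.700000000000003 0.0533
12.099999999999994 0.052
```

apply_moves --motion "0 0 0 0 0 40 -1;0 0 0 0 0 40 -1;0 0 -0.1 0 -29 0 -1;0 0 -0.1 0 -29 0 -1;0 0 -0.1 0 -29 0 -1;0 0 -0.1 0 -29 0 -1;0 0 -0.1 0 -29 0 -1;0 0 -0.1 0 -29 0 -1;0 0 -0.1 0 -29 0 -1;0 0 -0.1 0 -29 0 -1;0 0 -0.1 1 -29 0 -1;0 0 -0.1 1 -29 0 -1;0 0 -0.1 1 -29 0 -1;0 0 -0.1 1 -29 0 -1;0 0 -0.1 0 -31 0 -1;0 0 -0.1 0 -31 0 -1;0 0 0 0 0 0 -1;0 0 0 0 0 0 -1"

```text
t: 33.15
tool_pos: [0.5163, -0.2448, 0.2317]
eef_rot: [-179.9, 0.1, 11.6]
force: [0.2, -0.0, 0.2]
grip_width: 0.999
gripper_force: 0.0
```

apply_moves --motion "-0.0225 0.11 0 0 0 -15 -1;-0.0225 0.11 0 0 0 -15 -1;-0.0225 0.11 0 0 0 -15 -1;-0.0225 0.11 0 0 0 -15 -1;-0.0225 0.11 0 0 0 -15 -1;-0.0225 0.11 0 0 0 -15 -1;-0.0225 0.11 0 0 0 -15 -1;0 0 0 0 0 0 -1;0 0 0 0 0 0 -1"

```text
t: 33.9
tool_pos: [0.5168, -0.2424, 0.1255]
eef_rot: [-179.6, 45.1, 12.1]
force: [-0.7, -0.6, 1.0]
grip_width: 0.998
gripper_force: 0.0
```

```bash
python3 - <<'E'
from h import *
from scipy.spatial.transform import Rotation as R
s=status.state();print(s['tool_pos'],s['eef_rot'],s['qpos'].round(1)); M=R.from_euler('xyz',s['eef_rot'],degrees=True).as_matrix(); print(M.round(3))
G=np.array([.4567,-.2557,.030]); print('toTCP',(G+.019*M[:,2]-s['tool_pos'])*1000)
b,_=snap('side','d11');a,_=snap('scene','s11')
for n,x,y in(('side',b,'d9'),('scene',a,'s9')):
    v=proj(load(y)[1],[.456,-.254,.03]).round().astype(int); D=abs(x.astype(int)-load(y)[0]).max(2)[v[1]-16:v[1]+16,v[0]-16:v[0]+16]; print(n,(D>40).mean())
E
```

```text
[ 0.51677939 -0.24241273  0.12546086] [-179.61304056   45.14382014   12.07610108] [-19.   49.3  59.3 -22.7 110.7  58.6]
[[ 0.69   0.205 -0.695]
 [ 0.148 -0.979 -0.142]
 [-0.709 -0.005 -0.705]]
toTCP [ -73.27659338  -15.97952895 -108.86181822]
side 0.0
scene 0.0
```

apply_moves --motion "0 0 0 0 0 -20 -1;0 0 0 0 -1 -15 -1;0 0 0 -15 -3 -15 -1;0 0 0 -15 -3 -15 -1;0 0 0 -15 -3 -15 -1;0 0 0 -15 -3 -15 -1;0 0 0 -13 -3 -14 -1;0 0 0 0 0 0 -1;0 0 0 0 0 0 -1"

```text
t: 34.75
tool_pos: [0.4441, -0.2601, 0.0204]
eef_rot: [-179.9, 44.9, 11.6]
force: [0.7, 0.0, -0.1]
grip_width: 0.998
gripper_force: 0.0
```

apply_moves --motion "0 0 0 0 2 -3 1;0 0 0 0 0 0 1;0 0 0 0 0 0 1;0 0 0 0 0 0 1;0 0 0 0 0 0 1;0 0 0 0 0 0 1;0 0 0 0 0 0 1;0 0 0 0 0 0 1;0 0 0 0 0 0 1;0 0 0 0 0 0 1;0 0 0 0 0 0 1"

```text
t: 35.67
tool_pos: [0.444, -0.2579, 0.0162]
eef_rot: [-179.9, 45.0, 11.7]
force: [1.7, 0.1, 2.7]
grip_width: 0.591
gripper_force: 30.0
```

apply_moves --motion "0 0 0 0 0 20 1;0 0 0 0 0 30 1;0 0 0 0 0 30 1;0.0225 -0.11 0 0 0 0 1;0.0225 -0.11 0 0 0 0 1;0.0225 -0.11 0 0 0 0 1;0.0225 -0.11 0 0 0 0 1;0.0225 -0.11 0 0 0 0 1;0.0225 -0.11 0 0 0 0 1;0.0225 -0.11 0 0 0 0 1;0.0225 -0.11 0 0 0 0 1;0.0225 -0.11 0 0 0 0 1;0.0225 -0.11 0 0 0 0 1;0.0225 -0.11 0 0 0 0 1;0.0225 -0.11 0 0 0 0 1;0.0225 -0.11 0 0 0 0 1;0.0225 -0.11 0 0 0 0 1;0 0 0 0 0 0 1;0 0 0 0 0 0 1"

```text
t: 37.25
tool_pos: [0.443, -0.2565, 0.0946]
eef_rot: [-179.5, -42.0, 11.5]
force: [1.6, -1.3, -1.0]
grip_width: 0.59
gripper_force: 30.0
```

```bash
python3 - <<'E'
from h import *
s=status.state();print(s['tool_pos'],s['eef_rot'],s['qpos'].round(1),s['grip_width'],s['gripper_force'])
im,p=snap('wrist','w12');snap('side','d12');snap('scene','s12')
E
```

```text
[ 0.4429746  -0.25654294  0.0946006 ] [-179.51549454  -42.00822685   11.4787313 ] [-53.2  13.5 120.   60.3  44.5 -19.3] 0.5903958975459482 29.998747408390045
```

apply_moves --motion "0.0105 -0.05 0 0 0 -20 1;0 0 0 0 0 -20 1;0 0 0 0 0 -20 1;0 0 0 0 0 -12 1;0 0 0 0 0 0 1;0 0 0 0 0 0 1"

```text
t: 37.9
tool_pos: [0.4443, -0.256, 0.0235]
eef_rot: [-179.6, -45.1, 11.7]
force: [0.3, 0.0, -1.0]
grip_width: 0.591
gripper_force: 30.0
```

apply_moves --motion "0 0 0 0 0 -4 1;0 0 0 0 0 -3 1;0 0 0 0 0 -1 1;0 0 0 0 0 0 1;0 0 0 0 0 0 1"

```text
t: 38.32
tool_pos: [0.444, -0.2565, 0.0157]
eef_rot: [-179.7, -45.2, 11.7]
force: [0.1, 0.9, -1.2]
grip_width: 0.592
gripper_force: 30.0
```

apply_moves --motion "0 0 0 0 0 -1 1;0 0 0 0 0 -1 1;0 0 0 0 0 0 1;0 0 0 0 0 0 1"

```text
t: 38.65
tool_pos: [0.4444, -0.2565, 0.0151]
eef_rot: [-179.8, -45.3, 11.8]
force: [-11.6, 5.9, 22.6]
grip_width: 0.597
gripper_force: 30.0
```

apply_moves --motion "0 0 0 0 0 0 -1;0 0 0 0 0 0 -1;0 0 0 0 0 0 -1;0 0 0 0 0 0 -1;0 0 0 0 0 0 -1;0 0 0 -10 -2 10 -1;0 0 0 -12 -2 15 -1;0 0 0 -12 -2 15 -1;0 0 0 0 0 35 -1;0 0 0 0 0 40 -1;0 0 0 0 0 40 -1;0 0 0 0 0 0 -1;0 0 0 0 0 0 -1"

```text
t: 39.73
tool_pos: [0.4102, -0.263, 0.1704]
eef_rot: [179.9, -45.2, 12.0]
force: [-0.5, 0.4, -1.6]
grip_width: 1.001
gripper_force: 0.0
```

apply_moves --motion "-0.0225 0.11 0 6 1 0 -1;-0.0225 0.11 0 6 1 0 -1;-0.0225 0.11 0 6 1 0 -1;-0.0225 0.11 0 6 1 0 -1;-0.0225 0.11 0 6 1 0 -1;-0.0225 0.11 0 6 1 0 -1;-0.0225 0.11 0 6 1 0 -1;-0.0225 0.11 0 6 1 0 -1;-0.0225 0.11 0 6 1 0 -1;-0.0225 0.11 0 6 1 0 -1;-0.0225 0.11 0 6 1 0 -1;-0.0225 0.11 0 6 1 0 -1;-0.0225 0.11 0 6 1 0 -1;-0.0225 0.11 0 6 1 0 -1;0 0 0 0 0 0 -1;0 0 0 0 0 0 -1"

```text
t: 41.07
tool_pos: [0.4937, -0.2476, 0.1646]
eef_rot: [-179.1, 45.0, 12.1]
force: [-0.9, 0.0, 0.3]
grip_width: 1.001
gripper_force: 0.0
```

```bash
python3 - <<'E'
from h import *
from scipy.spatial.transform import Rotation as R
s=status.state();print(s['tool_pos'],s['eef_rot'],s['qpos'].round(1)); M=R.from_euler('xyz',s['eef_rot'],degrees=True).as_matrix(); print(M.round(3))
b,pb=snap('side','d13');a,pa=snap('scene','s13')
# pot outline by difference from pre-pickup picture with pot elsewhere
for n,im,p in(('scene',a,pa),('side',b,pb)):
    u=[proj(p,[x,y,z]) for x in(.40,.46) for y in(-.29,-.23) for z in(0,.056)]; print(n,np.min(u,0).round(),np.max(u,0).round())
f=lambda i,p:cv2.resize(i[(c:=proj(p,[.431,-.259,.03]).round().astype(int))[1]-45:c[1]+45,c[0]-45:c[0]+45,::-1],(400,400),interpolation=cv2.INTER_CUBIC)
print(proj(pa,[.431,-.259,.03]).round()-45,proj(pb,[.431,-.259,.03]).round()-45)
cv2.imwrite('pics/z13.png',np.hstack([f(a,pa),f(b,pb)]))
E
```

```text
[ 0.49366949 -0.24763268  0.1646414 ] [-179.11126553   45.01506669   12.07252367] [-20.2  44.3  62.5 -23.2 112.1  57. ]
[[ 0.691  0.198 -0.695]
 [ 0.148 -0.98  -0.133]
 [-0.707 -0.011 -0.707]]
scene [175. 161.] [209. 196.]
side [337. 176.] [372. 214.]
[148. 133.] [309. 149.]
```

View pics/z13.png

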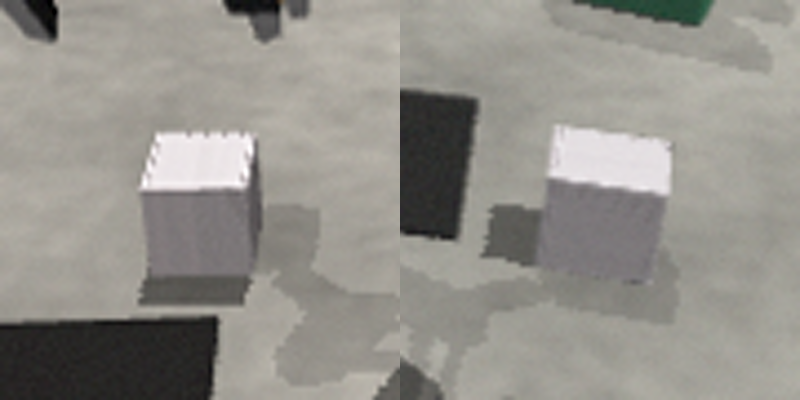

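The pot lies flat on its side, mouth towards the robot and closed bottom facing the scene camera. Its top-face corners are (155,133),(258,133),(252,190),(140,188) in the scene crop and (555,125),(670,145),(670,193),(543,180) in the side crop.

```bash
python3 - <<'E'
from h import *
V=[('s13',(148,133),[(155,133),(258,133),(252,190),(140,188)]),('d13',(309,149),[(270,145),(270,193),(143,180),(155,125)])]
C=np.array([tri([ray(load(f)[1],np.array(u0)+np.array(c[k])/4.444-.4) for f,u0,c in V]) for k in range(4)])
print(C.round(4),C.mean(0))
for i in range(4):
    d=C[(i+1)%4]-C[i]; print(np.degrees(np.arctan2(d[1],d[0])).round(1)%90,np.hypot(*d[:2]).round(4))
E
```

```text
[[ 0.4069 -0.2923  0.0545]
 [ 0.3951 -0.2369  0.0564]
 [ 0.4553 -0.221   0.0558]
 [ 0.4662 -0.2787  0.0563]] [ 0.43087411 -0.2572375   0.05574215]
12.0 0.0567
14.8 0.0622
10.700000000000003 0.0588
12.900000000000006 0.0609
```

apply_moves --motion "0 0 0 0 0 -36 -1;0 0 0 0 0 -34 -1;0 0 0 0 0 0 -1;0 0 0 -15 -3 -15 -1;0 0 0 -15 -3 -15 -1;0 0 0 -15 -3 -15 -1;0 0 0 -15 -3 -15 -1;0 0 0 -15 -2 -15 -1;0 0 0 0 0 0 -1;0 0 0 0 0 0 -1"

```text
t: 42.0
tool_pos: [0.4192, -0.2629, 0.0254]
eef_rot: [-179.5, 44.7, 11.6]
force: [0.9, 0.6, 0.8]
grip_width: 0.999
gripper_force: 0.0
```

apply_moves --motion "0 0 0 -1 1 -9 -1;0 0 0 0 0 0 1;0 0 0 0 0 0 1;0 0 0 0 0 0 1;0 0 0 0 0 0 1;0 0 0 0 0 0 1;0 0 0 0 0 0 1;0 0 0 0 0 0 1;0 0 0 0 0 0 1;0 0 0 0 0 0 1;0 0 0 0 0 0 1;0 0 0 0 0 0 1"

```text
t: 43.0
tool_pos: [0.4179, -0.2614, 0.0145]
eef_rot: [-179.5, 44.8, 11.7]
force: [2.5, 0.2, 1.8]
grip_width: 0.594
gripper_force: 29.9
```

apply_moves --motion "0 0 0 0 0 25 1;0 0 0 0 0 35 1;0 0 0 0 0 40 1;0.0225 -0.11 0 13 -1 0 1;0.0225 -0.11 0 13 -1 0 1;0.0225 -0.11 0 13 -1 0 1;0.0225 -0.11 0 13 -1 0 1;0.0225 -0.11 0 13 -1 0 1;0.0225 -0.11 0 13 -1 0 1;0.0225 -0.11 0 13 -1 0 1;0.0225 -0.11 0 13 -1 0 1;0.0225 -0.11 0 13 -2 0 1;0.0225 -0.11 0 13 -2 0 1;0.0225 -0.11 0 13 -2 0 1;0.0225 -0.11 0 13 -2 0 1;0.0225 -0.11 0 12 -2 0 1;0.0225 -0.11 0 12 -2 0 1;0 0 0 0 0 0 1;0 0 0 0 0 0 1"

```text
t: 44.58
tool_pos: [0.5945, -0.2802, 0.113]
eef_rot: [-179.4, -43.7, 11.6]
force: [-0.6, 0.1, -1.2]
grip_width: 0.597
gripper_force: 29.9
```

apply_moves --motion "0.005 -0.025 0 2 0 -25 1;0 0 0 0 0 -25 1;0 0 0 0 0 -20 1;0 0 0 0 0 -10 1;0 0 0 0 0 -4 1;0 0 0 0 0 0 1;0 0 0 0 0 0 1"

```text
t: 45.17
tool_pos: [0.5979, -0.2801, 0.0311]
eef_rot: [-179.6, -45.4, 11.8]
force: [-0.3, 0.8, -1.8]
grip_width: 0.596
gripper_force: 29.9
```

apply_moves --motion "0 0 0 0 0 -5 1;0 0 0 0 0 -3 1;0 0 0 0 0 -1 1;0 0 0 0 0 0 1;0 0 0 0 0 0 1"

```text
t: 45.58
tool_pos: [0.5975, -0.2803, 0.0213]
eef_rot: [-179.6, -45.4, 11.8]
force: [-0.3, 0.1, -1.1]
grip_width: 0.596
gripper_force: 29.9
```

apply_moves --motion "0 0 0 0 0 -1 1;0 0 0 0 0 0 1;0 0 0 0 0 -1 1;0 0 0 0 0 0 1"

```text
t: 45.92
tool_pos: [0.5983, -0.2805, 0.021]
eef_rot: [-179.7, -45.6, 11.9]
force: [-5.0, 2.8, 12.7]
grip_width: 0.594
gripper_force: 30.0
```

apply_moves --motion "0 0 0 0 0 0 -1;0 0 0 0 0 0 -1;0 0 0 0 0 0 -1;0 0 0 0 0 0 -1;0 0 0 0 0 0 -1;0 0 0 -10 -2 10 -1;0 0 0 -15 -3 15 -1;0 0 0 -15 -3 15 -1;0 0 0 -10 -2 30 -1;0 0 0 0 0 40 -1;0 0 0 0 0 40 -1;-0.0225 0.11 0 -5 4 5 -1;-0.0225 0.11 0 -5 4 5 -1;-0.0225 0.11 0 -5 4 5 -1;-0.0225 0.11 0 -5 4 0 -1;-0.0225 0.11 0 -5 4 0 -1;-0.0225 0.11 0 -5 4 0 -1;-0.0225 0.11 0 -5 4 0 -1;0 0 0 0 0 0 -1;0 0 0 0 0 0 -1"

```text
t: 47.58
tool_pos: [0.5135, -0.2616, 0.1832]
eef_rot: [-179.3, -0.9, 11.8]
force: [-0.2, 0.1, -0.6]
grip_width: 1.002
gripper_force: 0.0
```

```bash
python3 - <<'E'
from m1 import *
s=status.state();print(s['tool_pos'],s['eef_rot'],s['qpos'].round(1))
im,q=snap('wrist','w14');a,pa=snap('scene','s14');b,pb=snap('side','d14')
# bright top of the pot vs dark mat; print patches around expected footprint in each view
for n,I,P,fi in(('w',im,q,True),('s',a,pa,False),('d',b,pb,False)):
    G=I.mean(2)
    u=[proj(P,[.585+dx,-.283+dy,.064],fi) for dx in(-.028,.028) for dy in(-.028,.028)]
    lo=np.min(u,0).astype(int)-12; hi=np.max(u,0).astype(int)+12; print(n,lo,hi)
    try:
        c,st,r,bx=rect(G,P,(max(lo[0],0),max(lo[1],0),hi[0],hi[1]),90 if n!='w' else 90,.064,fi); print(c,st,np.round(r[0]),np.round(r[1]),r[2])
    except Exception as e: print(e)
E
```

```text
[ 0.51353977 -0.26157388  0.18319785] [-179.32419267   -0.8528175    11.80520276] [-31.1  21.4  84.5   1.1  73.9  46.7]
w [251  81] [341 171]
[296.5001599  126.44099776] [ 268   99   57   56 3127] [ 585. -283.] [56. 57.] 13.007561683654785
s [124 179] [185 222]
[153.62277751 196.58673715] [ 124  179   61   43 2081] [ 577. -295.] [168. 132.] 20.23569107055664
d [271 143] [324 181]
[297.80377818 158.7282145 ] [ 271  143   53   38 1641] [ 587. -298.] [144. 212.] 25.818700790405273
```

The pot stands inverted on the mat: a 56 × 57 mm closed top centred at (0.585, -0.283), at the right height. Now back to the handle.

apply_moves --motion "-0.003 0.015 0 0 0 40 -1;0 0 0.081 6 36 2 -1;0 0 0.081 6 36 2 -1;0 0 0.081 6 36 2 -1;0 0 0.081 6 36 2 -1;0 0 0.081 6 36 2 -1;0 0 0.081 6 37 2 -1;0 0 0.081 6 37 2 -1;0 0 0.081 6 37 2 -1;0 0 0.081 6 37 0 -1;0 0 0.081 6 37 0 -1;0 0 0.081 6 37 0 -1;0 0 0.081 6 37 0 -1;0 0 0.081 6 37 0 -1;0 0 0.081 5 37 0 -1;0 0 0.081 5 37 0 -1;0 0 0.081 5 36 0 -1;0 0 0 0 0 0 -1;0 0 0 0 0 0 -1"

```text
t: 49.32
tool_pos: [0.6057, 0.3245, 0.2389]
eef_rot: [-179.3, 0.1, 86.0]
force: [-0.9, -0.8, -0.6]
grip_width: 0.998
gripper_force: 0.0
```

```bash
python3 - <<'E'
from m1 import *
s=status.state();print(s['tool_pos'],s['eef_rot'],s['qpos'].round(1))
im,q=snap('wrist','w15');G=im.mean(2)
print(proj(q,[.608,.3245,.123],True))
u=proj(q,[.608,.3245,.123],True).round().astype(int)
for hi in(30,40,50):
    m,c,st=blob(G,(u[0]-30,u[1]-30,u[0]+30,u[1]+30),0,hi); print(hi,c,st,onz(q,c,.115,True))
E
```

```text
[0.60572845 0.32451693 0.23887914] [-1.79320676e+02  7.91085553e-02  8.60395745e+01] [25.  35.1 57.3  0.3 88.3 29. ]
[262.56472742 188.52533029]
30 [267. 217.] [266 216   3   3   4] [0.61057108 0.29052996 0.115     ]
40 [264.88150609 210.00221484] [233 198  60  21 903] [0.60878493 0.29863899 0.115     ]
50 [263.13714805 209.00817439] [ 233  196   60   23 1101] [0.60698834 0.29988133 0.115     ]
```

apply_moves --motion "0 0 0 1 0 -30 -1;0 0 0 0 0 -30 -1;0 0 0 0 0 -30 -1;0 0 0 0 0 -30 -1;0 0 0 0 0 -22 -1;0 0 0 0 0 0 1;0 0 0 0 0 0 1;0 0 0 0 0 0 1;0 0 0 0 0 0 1;0 0 0 0 0 0 1;0 0 0 0 0 0 1;0 0 0 0 0 0 1;0 0 0 0 0 0 1;0 0 0 0 0 0 1;0 0 0 0 0 0 1;0 0 0 0 0 0 1;0 0 0 0 0 0 1;0 0 0 0 0 0 1;0 0 0 0 0 0 1;0 0 0 0 0 0 1"

```text
t: 51.03
tool_pos: [0.607, 0.3238, 0.0978]
eef_rot: [-179.4, 0.1, 86.0]
force: [1.4, 0.8, -1.6]
grip_width: 0.14
gripper_force: 30.0
```

```bash
python3 - <<'E'
import numpy as np
k=np.arange(0,21); ph=np.radians(86)+0.09*k
P=166*np.c_[np.cos(ph),np.sin(ph)]; print(np.diff(P.round(0),axis=0).astype(int).tolist())
E
```

```text
[[-15, 0], [-15, -1], [-15, -2], [-14, -4], [-15, -5], [-13, -6], [-13, -7], [-12, -9], [-12, -9], [-11, -11], [-9, -11], [-9, -13], [-7, -13], [-6, -13], [-5, -14], [-4, -15], [-2, -15], [-1, -15], [0, -15], [2, -14]]
```

apply_moves --motion "0 0 0.09 -15 0 0 1;0 0 0.09 -15 -1 0 1;0 0 0.09 -15 -2 0 1;0 0 0.09 -14 -4 0 1;0 0 0.09 -15 -5 0 1;0 0 0.09 -13 -6 0 1;0 0 0.09 -13 -7 0 1;0 0 0.09 -12 -9 0 1;0 0 0.09 -12 -9 0 1;0 0 0.09 -11 -11 0 1"

```text
t: 51.87
tool_pos: [0.4731, 0.2679, 0.0978]
eef_rot: [-179.4, 0.4, 137.8]
force: [23.2, -16.5, -8.2]
grip_width: 0.143
gripper_force: 30.0
```

apply_moves --motion "0 0 0.09 -7 -13 0 1;0 0 0.09 -8 -14 0 1;0 0 0.09 -7 -13 0 1;0 0 0.09 -6 -13 0 1;0 0 0.09 -5 -14 0 1;0 0 0.09 -4 -15 0 1;0 0 0.09 -2 -15 0 1;0 0 0.09 -1 -15 0 1;0 0 0 0 0 0 1"

```text
t: 52.62
tool_pos: [0.433, 0.1561, 0.0979]
eef_rot: [-179.4, 0.3, 179.1]
force: [13.0, -1.8, -12.6]
grip_width: 0.14
gripper_force: 29.9
```

apply_moves --motion "0 0 0.09 1 -13 0 1;0 0 0.05 1 -8 0 1;0 0 0 0 -4 0 1;0 0 0 0 0 0 1;0 0 0 0 0 0 1"

```text
t: 53.03
tool_pos: [0.435, 0.1342, 0.0979]
eef_rot: [-179.5, 0.3, -173.2]
force: [12.2, 14.7, -14.2]
grip_width: 0.142
gripper_force: 29.9
```

apply_moves --motion "0 0 0 0 0 0 -1;0 0 0 0 0 0 -1;0 0 0 0 0 0 -1;0 0 0 0 0 0 -1;0 0 0 0 0 0 -1;0 0 0 0 0 30 -1;0 0 0 0 0 40 -1;0 0 -0.1 9 1 0 -1;0 0 -0.1 9 1 0 -1;0 0 -0.1 9 1 0 -1;0 0 -0.1 9 1 0 -1;0 0 -0.1 9 1 0 -1;0 0 -0.1 9 2 0 -1;0 0 -0.1 8 2 0 -1;0 0 -0.1 8 2 0 -1;0 0 -0.1 8 2 0 -1;0 0 0 0 0 0 -1;0 0 0 0 0 0 -1"

```text
t: 54.53
tool_pos: [0.5117, 0.1457, 0.1675]
eef_rot: [-179.3, 0.1, 135.4]
force: [-0.0, 0.3, 0.1]
grip_width: 1.001
gripper_force: 0.0
```

```bash
python3 - <<'E'
from m1 import *
s=status.state();print(s['tool_pos'],s['eef_rot'])
im,q=snap('wrist','w16')
for lo in (45,60,75):
  c,st,r,_=rect(im.mean(2),q,(225,140,300,260),lo,.115,True);print(c,st,r)
E
```

```text
[0.51165145 0.14565547 0.16754885] [-1.79332255e+02  1.07744989e-01  1.35405894e+02]
[263.75559821 202.73384517] [ 254  161   20   85 1563] ((513.1500854492188, 149.38185119628906), (15.532685279846191, 72.38899993896484), 44.38038635253906)
[263.68728522 204.19931271] [ 255  165   19   80 1455] ((514.0236206054688, 148.6311492919922), (14.613897323608398, 68.18694305419922), 45.20413589477539)
[263.666162   205.43073429] [ 255  167   19   78 1321] ((514.4547729492188, 147.93563842773438), (14.249248504638672, 66.59020233154297), 45.130821228027344)
```

apply_moves --motion "0 0 0 2 3 -25 -1;0 0 0 0 0 -25 -1;0 0 0 0 0 -20 -1;0 0 0 0 0 -5 -1;0 0 0 0 0 0 1;0 0 0 0 0 0 1;0 0 0 0 0 0 1;0 0 0 0 0 0 1;0 0 0 0 0 0 1;0 0 0 0 0 0 1;0 0 0 0 0 0 1;0 0 0 0 0 0 1;0 0 0 0 0 0 1;0 0 0 0 0 0 1;0 0 0 0 0 0 1;0 0 0 0 0 0 1;0 0 0 0 0 0 1;0 0 0 0 0 0 1;0 0 0 0 0 0 1;0 0 0 0 0 0 1"

```text
t: 56.25
tool_pos: [0.5132, 0.1485, 0.0928]
eef_rot: [-179.3, 0.1, 135.2]
force: [-5.9, -3.5, 4.0]
grip_width: 0.168
gripper_force: 30.0
```

apply_moves --motion "0 0 -0.1 0 0 0 1;0 0 -0.1 0 0 0 1;0 0 -0.1 0 0 0 1;0 0 -0.1 0 0 0 1;0 0 -0.1 0 0 0 1;0 0 -0.1 0 0 0 1;0 0 -0.1 0 0 0 1;0 0 -0.1 0 0 0 1;0 0 -0.1 0 0 0 1;0 0 -0.1 0 0 0 1;0 0 -0.1 0 0 0 1;0 0 -0.1 0 0 0 1;0 0 -0.1 0 0 0 1;0 0 -0.1 0 0 0 1;0 0 -0.1 0 0 0 1;0 0 -0.1 0 0 0 1;0 0 -0.1 0 0 0 1;0 0 -0.1 0 0 0 1;0 0 -0.1 0 0 0 1;0 0 0 0 0 0 1"

```text
t: 57.92
tool_pos: [0.5151, 0.1484, 0.0928]
eef_rot: [-179.5, -0.0, 26.0]
force: [10.1, -2.6, -6.7]
grip_width: 0.169
gripper_force: 30.0
```

```bash
python3 - <<'E'
from h import *
s=status.state();print(s['force'],s['wrist_torque'],s['qpos'].round(1))
E
```

```text
[10.07983583 -2.5545551  -6.7419892 ] [-0.63497986 -1.76030486 -0.16074537] [11.9 22.4 96.2  0.6 61.5 75.6]
```

apply_moves --motion "0 0 -0.08 0 0 0 1;0 0 -0.08 0 0 0 1;0 0 -0.05 0 0 0 1;0 0 0 0 0 0 1;0 0 0 0 0 0 1"

```text
t: 58.33
tool_pos: [0.5152, 0.1484, 0.0929]
eef_rot: [-179.4, -0.0, 14.3]
force: [9.7, -2.3, -7.6]
grip_width: 0.167
gripper_force: 30.0
```

```bash
python3 - <<'E'
from h import *
s=status.state();print(s['force'],s['wrist_torque'],s['qpos'].round(1))
E
```

```text
[ 9.73609879 -2.30170695 -7.57023596] [-0.6797943  -1.82207363 -0.07515412] [11.9 22.3 96.3  0.7 61.4 87.2]
```

apply_moves --motion "0 0 -0.05 0 0 0 1;0 0 -0.05 0 0 0 1;0 0 -0.05 0 0 0 1;0 0 -0.04 0 0 0 1;0 0 0 0 0 0 1;0 0 0 0 0 0 1"

```text
t: 58.83
tool_pos: [0.5148, 0.1491, 0.0929]
eef_rot: [-179.3, -0.0, 3.5]
force: [7.0, 3.9, -4.2]
grip_width: 0.173
gripper_force: 31.2
```

```bash
python3 - <<'E'
from h import *
s=status.state();print(s['force'],s['wrist_torque'],s['qpos'].round(1))
E
```

```text
[ 7.02323015  3.85753968 -4.23620813] [ 0.45687945 -1.27931583  0.63981954] [11.9 22.3 96.4  0.7 61.3 98.1]
```

The cap has reached its closing stop at about 9°. I'll give it a last small push, release, then verify.

apply_moves --motion "0 0 -0.06 0 0 0 1;0 0 -0.02 0 0 0 1;0 0 0 0 0 0 1;0 0 0 0 0 0 1;0 0 0 0 0 0 -1;0 0 0 0 0 0 -1;0 0 0 0 0 0 -1;0 0 0 0 0 0 -1;0 0 0 0 0 0 -1;0 0 0 0 0 25 -1;0 0 0 0 0 30 -1;0 0 0.1 0 0 20 -1;0 0 0 0 0 0 -1;0 0 0 0 0 0 -1"

```text
t: 60.0
tool_pos: [0.5142, 0.1488, 0.1685]
eef_rot: [-179.4, 0.0, 4.6]
force: [0.4, 0.2, 0.5]
grip_width: 0.86
gripper_force: 0.0
```

```bash
python3 - <<'E'
from m1 import *
s=status.state();print(s['tool_pos'],s['eef_rot'],s['t'])
im,q=snap('wrist','w17')
for lo in (45,60,75):
  c,st,r,_=rect(im.mean(2),q,(225,140,300,260),lo,.115,True);print(c,st,r)
a,pa=snap('scene','s17');b,pb=snap('side','d17')
for n,I,f,P in(('s',a,'s14',pa),('d',b,'d14',pb)):
    v=proj(P,[.585,-.283,.03]).round().astype(int);D=abs(I.astype(int)-load(f)[0]).max(2)[v[1]-22:v[1]+22,v[0]-22:v[0]+22];print('pot',n,(D>40).mean())
for n,I,f,P in(('s',a,'scene0',pa),('d',b,'side0',pb)):
    v=proj(P,[.4345,.133,.11]).round().astype(int);D=abs(I.astype(int)-load(f)[0]).max(2)[v[1]-8:v[1]+8,v[0]-8:v[0]+8];print('handle',n,(D>40).mean())
    for X in ([.5777,-.011,.01],[.69,-.035,.01]):
        v=proj(P,X).round().astype(int);print('nutspot std',I[v[1]-8:v[1]+8,v[0]-8:v[0]+8].mean(2).std().round(1),load(f)[0][v[1]-8:v[1]+8,v[0]-8:v[0]+8].mean(2).std().round(1))
E
```

```text
[0.51415977 0.14875115 0.16849339] [-1.79355906e+02  2.34900223e-02  4.55597988e+00] 60.0
[259.71987179 201.50705128] [ 249  160   22   85 1560] ((516.9392700195312, 149.90834045410156), (72.10002136230469, 15.709820747375488), 7.386534690856934)
[259.81560773 202.17196133] [ 249  162   22   82 1448] ((516.460693359375, 149.79486083984375), (70.01921081542969, 15.07461166381836), 7.571328639984131)
[259.69468085 193.57659574] [250 165  20  60 940] ((524.141845703125, 150.52244567871094), (49.776763916015625, 13.66950798034668), 7.464713096618652)
pot s 0.49018595041322316
pot d 0.41632231404958675
handle s 0.19921875
nutspot std 3.7 39.0
nutspot std 3.4 43.6
handle d 0.3828125
nutspot std 17.3 38.9
nutspot std 28.9 32.4
```

The bar is at 7.5°, a 127° (2.2 rad) turn from open, so the cap is tight. The pot's pixels differ from the earlier frame, so I'll move over and measure it again.

apply_moves --motion "0 0 0 0 0 40 -1;0 0 0.01 0 -36 3 -1;0 0 0.01 0 -37 3 -1;0 0 0.01 0 -37 3 -1;0 0 0.01 0 -37 3 -1;0 0 0.01 0 -37 0 -1;0 0 0.01 0 -37 0 -1;0 0 0.01 0 -37 0 -1;0 0 0.01 0 -37 0 -1;0 0 0.01 0 -37 0 -1;0 0 0.01 0 -37 0 -1;0 0 0.01 0 -37 0 -1;0 0 0 0 0 0 -1;0 0 0 0 0 0 -1"

```text
t: 61.32
tool_pos: [0.5132, -0.2585, 0.2182]
eef_rot: [-179.3, 0.2, 10.7]
force: [-0.3, 0.5, -0.0]
grip_width: 0.999
gripper_force: 0.0
```

```bash
python3 - <<'E'
from m1 import *
s=status.state();print(s['tool_pos'],s['eef_rot'])
im,q=snap('wrist','w18');a,pa=snap('scene','s18');b,pb=snap('side','d18')
u=proj(q,[.585,-.283,.064],True).round().astype(int);print(u)
for lo in(90,120,150): 
    c,st,r,_=rect(im.mean(2),q,(u[0]-60,max(u[1]-60,0),u[0]+60,u[1]+60),lo,.064,True);print(lo,c,st,r)
for n,I,f,P in(('s',a,'scene0',pa),('d',b,'side0',pb)):
    v=proj(P,[.4345,.133,.11]).round().astype(int);D=abs(I.astype(int)-load(f)[0]).max(2)[v[1]-8:v[1]+8,v[0]-8:v[0]+8];print('handle',n,(D>40).mean())
    for X in ([.5777,-.011,.01],[.69,-.035,.01]):
        v=proj(P,X).round().astype(int);print('nutspot std',I[v[1]-8:v[1]+8,v[0]-8:v[0]+8].mean(2).std().round(1),load(f)[0][v[1]-8:v[1]+8,v[0]-8:v[0]+8].mean(2).std().round(1))
    m,c,st=blob(I.mean(2),(352,155,376,182) if n=='s' else (278,258,300,295),0,40);m2,c2,s2=blob(load(f)[0].mean(2),(352,155,376,182) if n=='s' else (278,258,300,295),0,40);print('post',c,c2,st[4],s2[4])
E
```

```text
[ 0.51318035 -0.25851342  0.21817862] [-179.26599471    0.23276062   10.70466434]
[295 123]
90 [290.91490015 161.77204301] [ 235  125  120   58 3255] ((549.7893676757812, -292.1553955078125), (65.47486877441406, 140.35421752929688), 9.942699432373047)
120 [291.63195574 162.57338106] [ 235  134  120   49 3073] ((545.9652709960938, -292.2505187988281), (55.47652053833008, 140.38156127929688), 11.120085716247559)
150 [288.8248927  158.92188841] [ 263  135   52   48 2330] ((543.068603515625, -284.528564453125), (55.15144348144531, 56.97602844238281), 13.480005264282227)
handle s 0.1875
nutspot std 28.1 39.0
nutspot std 3.4 43.6
post [365.125      169.55357143] [363.19811321 169.02830189] 112 106
handle d 0.3984375
nutspot std 27.5 38.9
nutspot std 3.0 32.4
post [286.75784753 280.30044843] [287.27717391 278.76086957] 223 184
```

The pot was knocked about 4 cm to (0.543, -0.285), right on the mat's edge. The handle also looks about 2 px off home. I'll move the pot first.

apply_moves --motion "0 0 0.05 10 -9 -20 -1;0 0 0 10 -9 -20 -1;0 0 0 10 -8 -25 -1;0 0 0 0 0 -30 -1;0 0 0 0 0 -30 -1;0 0 0 0 0 -30 -1;0 0 0 0 0 -22 -1;0 0 0 0 0 -10 -1;0 0 0 0 0 0 -1;0 0 0 0 0 0 1;0 0 0 0 0 0 1;0 0 0 0 0 0 1;0 0 0 0 0 0 1;0 0 0 0 0 0 1;0 0 0 0 0 0 1;0 0 0 0 0 0 1;0 0 0 0 0 0 1;0 0 0 0 0 0 1"

```text
t: 62.97
tool_pos: [0.5441, -0.2834, 0.0333]
eef_rot: [-179.4, 0.1, 13.8]
force: [-0.6, 0.3, 5.3]
grip_width: 0.595
gripper_force: 29.9
```

Held. Lift a little, move 48 mm inward, lower.

apply_moves --motion "0 0 0 0 0 5 1;0 0 0 0 0 10 1;0 0 0 12 0 0 1;0 0 0 12 -1 0 1;0 0 0 12 0 0 1;0 0 0 12 -1 0 1;0 0 0 0 0 0 1;0 0 0 0 0 -8 1;0 0 0 0 0 -4 1;0 0 0 0 0 -2 1;0 0 0 0 0 0 1;0 0 0 0 0 0 1"

```text
t: 63.97
tool_pos: [0.5913, -0.2852, 0.0336]
eef_rot: [-179.3, 0.1, 13.7]
force: [0.9, -0.2, -2.3]
grip_width: 0.593
gripper_force: 29.9
```

apply_moves --motion "0 0 0 0 0 -1 1;0 0 0 0 0 -1 1;0 0 0 0 0 0 1;0 0 0 0 0 0 1"

```text
t: 64.3
tool_pos: [0.5917, -0.2853, 0.0333]
eef_rot: [-179.4, 0.1, 13.8]
force: [-8.0, 4.2, 14.3]
grip_width: 0.593
gripper_force: 29.9
```

apply_moves --motion "0 0 0 0 0 0 -1;0 0 0 0 0 0 -1;0 0 0 0 0 0 -1;0 0 0 0 0 0 -1;0 0 0 0 0 0 -1;0 0 0 0 0 0 -1;0 0 0 0 0 20 -1;0 0 0 0 0 40 -1;0 0 0 0 0 40 -1;0 0 0 -15 5 40 -1;0 0 0 -20 5 40 -1;0 0 0 -20 5 15 -1;0 0 0 -20 5 0 -1;0 0 0 0 0 0 -1;0 0 0 0 0 0 -1"

```text
t: 65.55
tool_pos: [0.5186, -0.2658, 0.2231]
eef_rot: [-179.4, 0.1, 13.7]
force: [-0.5, 0.6, -0.5]
grip_width: 0.999
gripper_force: 0.0
```

```bash
python3 - <<'E'
from m1 import *
s=status.state();print(s['tool_pos'],s['eef_rot'])
im,q=snap('wrist','w19')
u=proj(q,[.591,-.285,.064],True).round().astype(int);print(u)
for lo in(90,120): 
    c,st,r,_=rect(im.mean(2),q,(u[0]-40,max(u[1]-40,0),u[0]+40,u[1]+40),lo,.064,True);print(lo,c,st,r)
print('mat margins (mid-gray at 3 mm outside footprint), corners:')
print([im.mean(2)[tuple(proj(q,[.596+a*np.cos(.258)-b*np.sin(.258),-.286+a*np.sin(.258)+b*np.cos(.258),.004],True).round().astype(int)[::-1])].round() for a,b in((-.06,0),(-.075,0),(-.085,0),(0,.06),(0,.075),(0,.085),(0,-.075),(0,-.085),(.07,0))])
E
```

```text
[ 0.51859777 -0.26579143  0.22312422] [-1.79397167e+02  8.94754606e-02  1.37432413e+01]
[293 123]
90 [292.8632891  124.46602332] [ 268  100   51   50 2487] ((589.8258056640625, -285.44537353515625), (56.51591491699219, 57.356956481933594), 14.7569580078125)
120 [292.8607438  124.80413223] [ 269  100   50   50 2420] ((589.7686767578125, -286.0820007324219), (56.20578384399414, 56.160709381103516), 14.061833381652832)
mat margins (mid-gray at 3 mm outside footprint), corners:
[np.float64(59.0), np.float64(57.0), np.float64(142.0), np.float64(47.0), np.float64(48.0), np.float64(145.0), np.float64(54.0), np.float64(139.0), np.float64(32.0)]
```

The pot is well inside the mat at (0.590, -0.286). Now I'll push the carrier fully home again.

apply_moves --motion "0 0 -0.007 -7 33 0 -1;0 0 -0.007 -7 33 0 -1;0 0 -0.007 -7 33 0 -1;0 0 -0.007 -7 33 0 -1;0 0 -0.007 -7 33 0 -1;0 0 -0.007 -7 33 0 -1;0 0 -0.007 -7 33 0 -1;0 0 -0.007 -7 34 0 -1;0 0 -0.007 -7 34 0 -1;0 0 -0.007 -7 34 0 -1;0 0 -0.007 -7 34 0 -1;0 0 -0.007 -7 34 0 -1;0 0 0 0 0 0 -1;0 0 0 0 0 0 -1"

```text
t: 66.77
tool_pos: [0.4349, 0.1367, 0.2221]
eef_rot: [-179.4, 0.2, 9.1]
force: [-0.0, -0.6, -0.2]
grip_width: 1.001
gripper_force: 0.0
```

apply_moves --motion "0 0 0 0 0 -30 -1;0 0 0 0 0 -30 -1;0 0 0 0 0 -30 -1;0 0 0 0 0 -30 -1;0 0 0 0 0 -5 -1;0 0 0 0 0 0 1;0 0 0 0 0 0 1;0 0 0 0 0 0 1;0 0 0 0 0 0 1;0 0 0 0 0 0 1;0 0 0 0 0 0 1;0 0 0 0 0 0 1;0 0 0 0 0 0 1;0 0 0 0 0 0 1;0 0 0 0 0 0 1;0 0 0 0 0 0 1;0 0 0 0 0 0 1;0 0 0 0 0 0 1;0 0 0 0 0 0 1;0 0 0 0 0 0 1"

```text
t: 68.43
tool_pos: [0.4346, 0.1354, 0.0976]
eef_rot: [-179.4, 0.1, 9.0]
force: [-2.0, 2.9, 0.9]
grip_width: 0.14
gripper_force: 30.0
```

apply_moves --motion "0 0 0 0 -2 0 1;0 0 0 0 -2 0 1;0 0 0 0 -1 0 1;0 0 0 0 0 0 1;0 0 0 0 0 0 1;0 0 0 0 0 0 1"

```text
t: 68.93
tool_pos: [0.4347, 0.1341, 0.0977]
eef_rot: [-178.9, 0.0, 8.9]
force: [-2.0, 41.4, -6.1]
grip_width: 0.144
gripper_force: 30.0
```

apply_moves --motion "0 0 0 0 0 0 -1;0 0 0 0 0 0 -1;0 0 0 0 0 0 -1;0 0 0 0 0 0 -1;0 0 0 0 0 0 -1;0 0 0 0 0 0 -1;0 0 0 0 0 0 -1;0 0 0 0 0 0 -1;0 0 0 0 0 30 -1;0 0 0 0 0 40 -1;0 0 0 20 0 20 -1;0 0 0 20 0 20 -1;0 0 0 20 0 0 -1;0 0 0 20 10 0 -1;0 0 0 0 0 0 -1;0 0 0 0 0 0 -1"

```text
t: 70.27
tool_pos: [0.5148, 0.1403, 0.207]
eef_rot: [-179.4, 0.2, 9.0]
force: [-0.9, 0.6, -0.6]
grip_width: 1.0
gripper_force: 0.0
```

```bash
python3 - <<'E'
from m1 import *
s=status.state();print(s['tool_pos'],s['eef_rot'])
im,q=snap('wrist','w20');a,pa=snap('scene','s20');b,pb=snap('side','d20')
u=proj(q,[.515,.149,.115],True).round().astype(int)
for lo in (45,60):
  c,st,r,_=rect(im.mean(2),q,(u[0]-22,u[1]-50,u[0]+22,u[1]+50),lo,.115,True);print(c,st,r)
for n,I,f,P in(('s',a,'scene0',pa),('d',b,'side0',pb)):
    bx=(352,155,376,182) if n=='s' else (278,258,300,295)
    for k in(40,30):
        m,c,st=blob(I.mean(2),bx,0,k);m2,c2,s2=blob(load(f)[0].mean(2),bx,0,k);print('post',n,c,st,c2,s2)
v=proj(pa,[.59,-.286,.064]).round().astype(int)
for n,P,I in(('s',pa,a),('d',pb,b)):
    v=proj(P,[.59,-.286,.064]).round().astype(int);print('pot top',n,I.mean(2)[v[1]-3:v[1]+4,v[0]-6:v[0]+7].mean())
E
```

```text
[0.5148392  0.14026664 0.2069556 ] [-179.36931438    0.19208326    8.9616602 ]
[253.53143842 190.05426357] [ 245  154   18   73 1161] ((517.083740234375, 147.80245971679688), (70.55170440673828, 15.75961685180664), 8.998303413391113)
[253.70178739 190.17779868] [ 246  156   16   71 1063] ((516.1392211914062, 147.8791961669922), (68.6674575805664, 14.43393325805664), 9.078910827636719)
post s [363.20535714 169.57142857] [359 161   9  18 112] [363.19811321 169.02830189] [359 161   9  18 106]
post s [363.32692308 169.45192308] [359 161   9  18 104] [363.375      168.80208333] [360 161   8  18  96]
post d [287.43414634 278.05853659] [283 266  10  25 205] [287.27717391 278.76086957] [283 266  10  25 184]
post d [287.40441176 279.60294118] [283 269  10  22 136] [286.81428571 279.62857143] [283 270   9  21 140]
pot top s 225.62637362637366
pot top d 233.06227106227104
```

```bash
python3 -c "
from workcell import order
print(order.job_done())"
```

```text
the job is handed in; nothing more can be done
None
```

The job is handed in at about 70 s: both T-nuts found are in the canister, the carrier is home with the cap screwed to its stop (it drifted about 1.4° open while I screwed it down, so I pushed it back), and the pot stands mouth-down well inside the mat, after I re-centred it when it was knocked to the edge.

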